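# Stop out the margins of the etching plates

### The job

Take the brush from its rest and dip its tip well into the open pot. Then, one plate after another from the left-most to the right-most (as seen from the robot), draw the bristles lightly and slowly, at about 2 cm a second, along the middle of the bare copper strip at each plate's edge in one unbroken stroke, from near its far end to near its end by the robot; keep the bristles off the black coating. Finally hang the brush back upright in its rest, set the lid squarely on the pot so it sits fully down and level, and leave the plates flat and the jar, tape and roller where they are.

Things in the scene. Friction and masses are not known exactly. Their poses are not given: they have to be found in the camera images.
- plate_A: loose copper plate in the left-most place (largest y), flat, 130 x 76 x 4 mm, 0.4 kg, turned up to 0.25 rad; not in every run. Origin: centre of its underside; x along its length, away from the robot; y left; z up. Black on top but for a bare copper strip 16 mm wide all along its left (+y) long edge: middle line at y = +30 mm, surface at z = 4 mm
- A_far (a point): point on the surface of plate A's bare strip, on its middle line, 50 mm beyond the plate's centre (15 mm from the far end)
- A_near (a point): the same at the robot's end of plate A's strip, 50 mm this side of the plate's centre (15 mm from the near end)
- plate_B: loose copper plate in the middle place, flat, 130 x 76 x 4 mm, 0.4 kg, turned up to 0.25 rad; not in every run. Origin: centre of its underside; x along its length, away from the robot; y left; z up. Black on top but for a bare copper strip 16 mm wide all along its left (+y) long edge: middle line at y = +30 mm, surface at z = 4 mm
- B_far (a point): point on the surface of plate B's bare strip, on its middle line, 50 mm beyond the plate's centre (15 mm from the far end)
- B_near (a point): the same at the robot's end of plate B's strip, 50 mm this side of the plate's centre (15 mm from the near end)
- plate_C: loose copper plate in the right-most place (smallest y), flat, 130 x 76 x 4 mm, 0.4 kg, turned up to 0.25 rad; not in every run. Origin: centre of its underside; x along its length, away from the robot; y left; z up. Black on top but for a bare copper strip 16 mm wide all along its left (+y) long edge: middle line at y = +30 mm, surface at z = 4 mm
- C_far (a point): point on the surface of plate C's bare strip, on its middle line, 50 mm beyond the plate's centre (15 mm from the far end)
- C_near (a point): the same at the robot's end of plate C's strip, 50 mm this side of the plate's centre (15 mm from the near end)
- pot: white round stop-out pot, fixed, open at the top, nothing in it that moves: outer radius 34 mm, wall 4 mm (inner radius 30 mm), 50 mm high, inner floor 6 mm up. Origin: centre of its underside, z up. Stands to the left or to the right of the plates, the brush rest on the other side
- pot_rim (a point): centre of the pot's mouth, at rim height (50 mm); z up
- lid: loose lid of the pot, 0.12 kg, right way up on the table: aluminium disc of radius 39 mm (5 to 10 mm above its origin), under it a boss of radius 24.5 mm (0 to 5 mm) that goes inside the rim, on top a dark square wooden grip 20 x 20 mm (10 to 46 mm; faces along lid x and y). Origin: centre of the underside, z up. Seated, it is 45 mm above the pot's origin
- rest: brush rest, fixed: dark steel bridge 70 x 70 mm, its top at 78 mm, with an 18 x 18 mm square hole through the middle of its 6 mm top; open beneath. Origin: on the table under the hole, z up; its own turn does not matter for the brush
- rest_hole (a point): centre of the rest's hole, at the top face (78 mm)
- brush: short stout brush, loose, 0.07 kg, 116 mm long, hanging upright in the rest's hole by its collar (origin 12 mm above the rest's). Origin: tip of the unpressed bristles; z up along it. Bristles to 25 mm, ferrule of radius 5 mm to 66 mm, collar of radius 17 mm from 66 to 70 mm, wooden handle to 116 mm, 22 mm (x) by 16 mm (y): grip across the 16 mm from above
- brush_tip (a point): the tip of the bristles as it is now, on the brush's axis. The bristles give along the brush's axis by up to 12 mm, like a spring of 350 N/m (3.5 N at 10 mm), then are hard
- ink_jar: bystander: amber ink jar with a black cap, 56 mm across, 75 mm high, origin under its centre
- tape_roll: bystander: roll of paper tape lying flat, 84 mm across, 24 mm high, origin under its centre
- ink_roller: bystander: rubber ink roller, 90 mm wide along its y, 36 mm high, handle reaching 135 mm along its +x, origin on the table under the roller
Things that resemble listed ones, but are neither listed nor needed, are in the scene too. There is more than one size of the brush; the job needs the larger.

How it is judged:
By the outcome, as a careful person would: the job done as asked, in the order asked, and still so for the second after the job is handed in, with the robot touching nothing.
Of plate_A, plate_B, plate_C only 2 to 3 are there at a start; the rules pass over those that are not, and their reading is None.
At some moment in a run one of lid, plate_A, plate_B, plate_C may be knocked a few centimetres aside while the robot is not near it.
It also fails if it takes over 200 s, if anything falls off the work surface, if the arm or the gripper's body presses on something with over 40 N, if the wrist force passes 120 N, or if a joint passes its speed limit or range.

### The arm

A 7-joint arm with a two-finger parallel gripper is mounted at the origin on the work surface. World frame = base frame: x ahead of the robot, y to its left, z up, the work surface at z = 0. Lengths are in m, angles in rad, forces in N, time in s.
With the tool pointing down it reaches from about 0.4 to 0.875 m from the base axis. Payload 19.3 kg.
Tool frame: the origin (TCP) lies between the finger pads; the fingertips stand 17 mm ahead of it and the grasp point (between the pads) lies 2 mm behind it; z points along the fingers, y is the line along which they close (so a half turn about z gives the same grasp; the last joint's range is limited). The gripper opens to 85 mm and grips with 20 to 120 N. Pads are 22 mm wide; open, the fingers measure 114 mm over their backs; the gripper's body (76 mm by 85 mm) begins 54 mm behind the grasp point. The pads swing forward as they close: fully open they stand 13 mm farther back than shut.
Start: joints at [1.227, 0.521, -0.036, 1.599, 0.021, 1.021, -0.113], TCP at [0.169, -0.602, 0.21] pointing down, gripper open.
Joint ranges: [-2.91, 2.91], [-0.3, 2.13], [-1.5, 1.42], [0.17, 2.43], [-1.26, 4.41], [0.16, 1.93], [-2.52, 2.52]. Speed limits (rad/s): [1.89, 1.89, 2.39, 2.39, 3.01, 3.01, 3.01].

### API

Orientations are given as [roll, pitch, yaw] about the fixed x, y, z axes, in that order (R = Rz(yaw) Ry(pitch) Rx(roll)).
In Python, from workcell import bot gives the robot as it stands.
- The arm moves only by the shell command python3 -m inch 'ROWS' [FORCE]. ROWS is JSON, a list of rows, each a list of 7 numbers: the shift along the tool's x, y, z in units of 200 mm (1.0 is 200 mm), then the turn, a rotation vector about the tool's x, y, z in units of 90 degrees (1.0 is 90 degrees), then the opening, from 0 (shut) to 1 (fully open). In form: [[x, y, z, rx, ry, rz, grip], ...]. A call has 1 to 20 rows; each row is the pose to reach, as a shift and turn from the pose commanded when the call began, along the tool's axes at that moment; what a row does not reach only later rows make up. A row lasts 1/8 s, in which the tool goes at most 62.5 mm and 10.7 degrees, less where a joint would pass 70% of its speed; a pose out of reach is approached as far as the arm can. A call with a number of a shift or a turn outside -1 to 1 is refused whole. A call with a gripper value outside its range is refused whole. The fingers move at their own pace and stop on an object; FORCE is the grip in N (left out, the last holds). Time passes only in rows, so rows that repeat a pose let the fingers close. It gives the time, the measured TCP pose, the force, the opening and the grip force at its end, in the units of the state.
- bot.observe(): the state, without advancing time (a new reading comes with each control period).
- bot.grab_frame(name): name is "scene" or "top" or "wrist"; returns a dict with "img" (384x512x3 uint8, red, green, blue), "z_map" (384x512 float32, m along the optical axis (not along the pixel's ray), 0 where there is no reading), "vfov" (degrees; the focal length in pixels is half the picture's height over the tangent of half this angle, whatever the lens; pixels are square), "cx", "cy" (the principal point, pixels), "distortion" ([k1, k2, p1, p2, k3] as OpenCV has them; the pictures are not rectified), "rvec" (rotation vector, rad) and "tvec" (3), from world to camera coordinates, as OpenCV has them. Camera axes: x right, y down, z forward; pixel columns grow to the right and rows downward; lengths in m; the calibration is good to about 2 mm. A picture is of the moment at which its call begins.
- bot.job_done(): hands the job in; it is judged then, once.
The state is a dict: "clock": time; "qpos": joint angles; "qd": joint speeds; "joint_efforts": joint torques, N m; "position": TCP position; "tool_rot": TCP orientation; "force": force on the tool from outside, world axes, zero at the start; "moment": the same for the moment, N m; "grip_width": finger opening in m; "finger_force": force on a finger pad.
Only numpy, scipy, OpenCV 4.12 (cv2) and the standard library are available. Lean on these libraries where they do the work, as an engineer would, in place of code of your own. Each camera call takes 0.05 s, during which the arm holds its last target. There are 200 camera calls.

## Working session

There is one attempt and no reset: what is moved stays moved. The work goes in short steps, Python scripts to look and compute and a shell command to move; the robot and the scene stay as the last step left them, time stands still between calls to the robot, and variables do not carry over. Pictures are saved under pics/ and viewed, at most 16 in all, crops included, and the job is handed in when it is done.

```bash
mkdir -p pics; ls
cat > h.py <<'E'
import numpy as np, cv2
from workcell import bot
from scipy.spatial.transform import Rotation as R
def grab(n):
    f=bot.grab_frame(n); f['f']=f['img'].shape[0]/2/np.tan(np.radians(f['vfov'])/2)
    f['K']=np.array([[f['f'],0,f['cx']],[0,f['f'],f['cy']],[0,0,1.]]); f['D']=np.array(f['distortion'],float)
    f['Rm']=cv2.Rodrigues(np.array(f['rvec'],float))[0]; f['t']=np.array(f['tvec'],float); return f
def save(f,n): cv2.imwrite('pics/'+n,cv2.cvtColor(f['img'],cv2.COLOR_RGB2BGR))
def ray(f,uv,z):
    "pixels -> world points on plane z"
    uv=np.asarray(uv,float).reshape(-1,1,2); p=cv2.undistortPoints(uv,f['K'],f['D']).reshape(-1,2)
    d=np.c_[p,np.ones(len(p))]@f['Rm']; c=-f['Rm'].T@f['t']
    return c+d*((z-c[2])/d[:,2])[:,None]
def cloud(f):
    h,w=f['z_map'].shape; v,u=np.mgrid[:h,:w]
    p=cv2.undistortPoints(np.stack([u,v],-1).reshape(-1,1,2).astype(float),f['K'],f['D']).reshape(-1,2)
    z=f['z_map'].reshape(-1,1); P=(np.c_[p,np.ones(len(p))]*z-f['t'])@f['Rm']; P[z[:,0]==0]=np.nan
    return P.reshape(h,w,3)
def proj(f,P): return cv2.projectPoints(np.asarray(P,float).reshape(-1,1,3),np.array(f['rvec'],float),f['t'],f['K'],f['D'])[0].reshape(-1,2)
def shift(target,yaw=None):
    "rows units from the present pose to world target (TCP)"
    s=bot.observe(); Rt=R.from_euler('xyz',s['tool_rot']); d=Rt.inv().apply(np.array(target)-s['position'])/0.2
    return d.round(4)
E
python3 - <<'E'
from h import *
print(bot.observe())
for n in ('scene','top','wrist'):
    f=grab(n); save(f,n+'0.png'); print(n,f['vfov'],f['cx'],f['cy'],f['D'],-f['Rm'].T@f['t'])
E
```

```text
pics
{'clock': 0.0, 'qpos': array([ 1.22679748,  0.52199807, -0.03634242,  1.60000113,  0.02121845,
        1.02112053, -0.11280373]), 'qd': array([-0.0016996 , -0.0011341 , -0.00010794,  0.00079275, -0.00075925,
        0.00026047,  0.002043  ]), 'joint_efforts': array([-5.98905142e-03, -9.27155042e+01,  1.97800756e+00, -3.69957662e+01,
        1.77996507e-02,  8.13271705e-03, -5.13724444e-05]), 'position': array([ 0.16886046, -0.60137606,  0.20923799]), 'tool_rot': array([-3.14045482e+00,  9.06628534e-05,  2.73807742e-01]), 'force': array([-0.07783327, -0.19072281, -0.65829524]), 'moment': array([ 0.03064044, -0.01211132, -0.00125687]), 'finger_force': 0.0, 'grip_width': 0.08554647802429446}
scene 52.1896732866771 263.4061510564344 189.10156207180782 [-0.1053307  0.         0.         0.         0.       ] [ 1.06096559 -0.67398281  0.5763802 ]
top 54.34697228792221 256.064788576301 190.49860961472154 [-0.02087048  0.          0.          0.          0.        ] [ 0.37591085 -0.05561545  1.14791128]
wrist 67.91724096477355 260.4722850918241 193.10895008647026 [0.00476368 0.         0.         0.         0.        ] [ 0.23381403 -0.58340255  0.37412001]
```

View pics/top0.png

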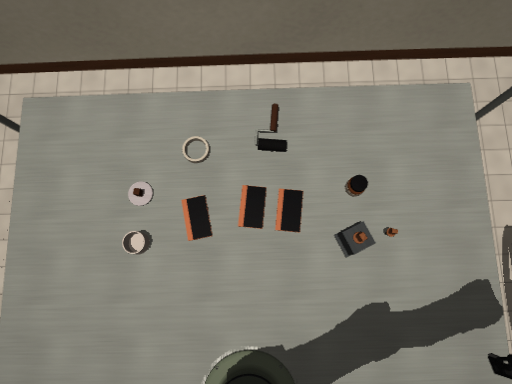

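View pics/scene0.png

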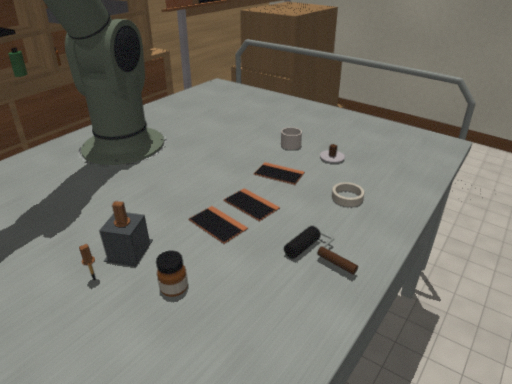

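Top: robot at the bottom centre, plates A (197,217), B (253,206), C (290,210) with strips on the left, pot (134,242), lid (140,193), rest (355,239) with the large brush, decoy small brush at (392,231). The scene view agrees.

```bash
cat >> h.py <<'E'
def strips(f,box=None,zs=0.004,amin=60):
    "minAreaRect of each copper-coloured strip, -> (centre, yaw, L, W) on z"
    hsv=cv2.cvtColor(f['img'],cv2.COLOR_RGB2HSV); m=cv2.inRange(hsv,(3,130,70),(16,255,255))
    out=[]
    for c in cv2.findContours(m,cv2.RETR_EXTERNAL,cv2.CHAIN_APPROX_NONE)[0]:
        if cv2.contourArea(c)<amin: continue
        w=ray(f,c.reshape(-1,2),zs)[:,:2]
        (x,y),(a,b),an=cv2.minAreaRect((w*1000).astype(np.float32))
        if a<b: a,b,an=b,a,an+90
        an=(an+90)%180-90
        out.append((x/1000,y/1000,np.radians(an),a,b,c.reshape(-1,2).mean(0)))
    return out
E
python3 - <<'E'
from h import *
f=grab('top')
for s in strips(f,amin=20): print([np.round(v,3) for v in s])
for n,uv,z in (('pot',(134,242),.05),('lid',(140,193),.01),('rest',(357,239),.078),('brush',(361,237),.116+.012)): print(n,ray(f,[uv],z))
P=cloud(f)
for lo,hi,n in ((.12,.14,'brush'),(.07,.084,'78mm'),(.045,.055,'50'),(.006,.013,'lid')):
    m=((P[...,2]>lo)&(P[...,2]<hi)).astype(np.uint8)
    k,l,st,c=cv2.connectedComponentsWithStats(m)
    for i in range(1,k):
        if st[i,4]>8 and st[i,4]<3000: q=P[l==i]; print(n,st[i,4],c[i].round(),q.mean(0).round(4),np.ptp(q,axis=0).round(3))
E
```

```text
[np.float64(0.453), np.float64(-0.341), np.float64(-0.838), np.float64(37.192), np.float64(33.329), array([359.078, 237.353])]
[np.float64(0.52), np.float64(0.183), np.float64(0.175), np.float64(128.119), np.float64(16.225), array([187.273, 219.489])]
[np.float64(0.544), np.float64(-0.103), np.float64(-0.126), np.float64(128.661), np.float64(16.457), array([279.629, 208.787])]
[np.float64(0.559), np.float64(0.01), np.float64(-0.125), np.float64(129.875), np.float64(16.177), array([242.652, 205.73 ])]
pot [[0.45075592 0.32998623 0.05      ]]
lid [[0.60551254 0.3311297  0.01      ]]
rest [[ 0.44161224 -0.31612365  0.078     ]]
brush [[ 0.44362013 -0.31511013  0.128     ]]
brush 53 [362. 236.] [ 0.4459 -0.3184  0.1273] [0.022 0.02  0.011]
brush 37 [247. 383.] [ 0.0834 -0.0002  0.1276] [0.005 0.051 0.018]
78mm 223 [359. 183.] [ 0.6053 -0.3338  0.0752] [0.046 0.049 0.012]
78mm 552 [357. 238.] [ 0.445  -0.3175  0.0783] [0.089 0.091 0.013]
78mm 10 [391. 231.] [ 0.4604 -0.4135  0.0791] [0.012 0.007 0.009]
78mm 103 [249. 378.] [ 0.0796 -0.0041  0.0753] [0.024 0.112 0.014]
50 51 [352. 188.] [ 
[... 1503 characters left out ...]
0.003]
lid 21 [288. 223.] [ 0.4993 -0.1259  0.0073] [0.021 0.021 0.003]
lid 33 [258. 224.] [ 0.4988 -0.036   0.0075] [0.022 0.031 0.005]
lid 10 [248. 224.] [ 0.5003 -0.0043  0.0078] [0.012 0.015 0.004]
lid 12 [198. 227.] [0.494  0.1499 0.0072] [0.018 0.012 0.003]
lid 31 [194. 233.] [0.476 0.161 0.008] [0.037 0.028 0.005]
lid 19 [208. 231.] [0.4825 0.1182 0.0073] [0.033 0.018 0.005]
lid 9 [297. 229.] [ 0.4795 -0.1532  0.0075] [0.012 0.015 0.003]
lid 139 [135. 243.] [0.4518 0.3413 0.008 ] [0.055 0.046 0.007]
lid 9 [148. 246.] [0.4414 0.301  0.0094] [0.021 0.006 0.005]
lid 806 [248. 364.] [0.0981 0.0012 0.0103] [0.092 0.25  0.007]
lid 10 [278. 376.] [ 0.0652 -0.0811  0.0115] [0.011 0.014 0.003]
```

Run:
```python
from h import *
f=grab('wrist'); s=bot.observe(); Rt=R.from_euler('xyz',s['tool_rot'])
print('cam axis in tool',Rt.inv().apply(f['Rm'][2]).round(3),'pos in tool',Rt.inv().apply(-f['Rm'].T@f['t']-s['position']).round(4))
print(shift([.445-.065,-.3175-.02,.26]))
```

```text
cam axis in tool [-0.267 -0.     0.964] pos in tool [ 0.0674  0.     -0.1647]
[ 1.3731 -0.986  -0.2517]
```

```bash
python3 -m inch '[[0.2,-0.15,-0.2,0,0,0,1],[0.4,-0.3,-0.25,0,0,0,1],[0.6,-0.45,-0.25,0,0,0,1],[0.8,-0.6,-0.25,0,0,0,1],[0.95,-0.75,-0.25,0,0,0,1],[0.95,-0.75,-0.25,0,0,0,1],[0.95,-0.75,-0.25,0,0,0,1]]'
python3 - <<'E'
from h import *
print(shift([.435,-.32,.26]),bot.observe()['qpos'].round(2))
E
```

```text
clock: 1.12
position: [0.3111, -0.4063, 0.2599]
tool_rot: [3.141, 0.0, 0.274]
force: [-1.0, -1.4, 0.4]
grip_width: 0.0856
finger_force: 0.0
[ 7.130e-01 -2.481e-01 -7.000e-04] [ 0.89  0.29 -0.11  1.83  0.04  1.03 -0.53]
```

```bash
python3 -m inch '[[0.25,-0.08,0,0,0,0,1],[0.5,-0.16,0,0,0,0,1],[0.71,-0.25,0,0,0,0,1],[0.71,-0.25,0,0,0,0,1],[0.71,-0.25,0,0,0,0,1]]'
python3 - <<'E'
from h import *
print(bot.observe()['qpos'].round(2))
f=grab('wrist');save(f,'w1.png')
E
```

```text
clock: 1.75
position: [0.4338, -0.3206, 0.2596]
tool_rot: [3.142, 0.001, 0.272]
force: [0.1, -1.1, -0.5]
grip_width: 0.0852
finger_force: 0.0
[ 0.66  0.34 -0.18  1.76  0.07  1.05 -0.84]
```

View pics/w1.png

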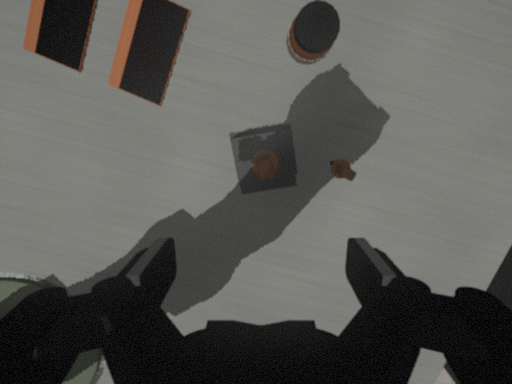

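The brush handle is at (263,163) on the rest, the decoy at (342,169). Gripper at the bottom.

```bash
cat >> h.py <<'E'
def top(f,c,r,lo,hi):
    P=cloud(f); m=(np.hypot(P[...,0]-c[0],P[...,1]-c[1])<r)&(P[...,2]>lo)&(P[...,2]<hi)
    q=P[m]; (x,y),(a,b),an=cv2.minAreaRect((q[:,:2]*1000).astype(np.float32))
    return len(q),q.mean(0).round(4),(round(x,1),round(y,1)),round(a,1),round(b,1),round(an,1),np.median(q[:,2]).round(4)
E
python3 - <<'E'
from h import *
f=grab('wrist')
print('handle',top(f,(.445,-.318),.03,.122,.14)); print('rest',top(f,(.445,-.318),.07,.07,.086))
hsv=cv2.cvtColor(f['img'],cv2.COLOR_RGB2HSV)
m=cv2.inRange(hsv,(3,110,40),(18,255,255)); m[:130]=0;m[200:]=0;m[:,:230]=0;m[:,300:]=0
c=max(cv2.findContours(m,0,1)[0],key=cv2.contourArea)
for z in (.128,.08): print(cv2.minAreaRect((ray(f,c.reshape(-1,2),z)[:,:2]*1000).astype(np.float32)))
i=cv2.resize(f['img'][115:205,215:315],None,fx=6,fy=6,interpolation=2); cv2.imwrite('pics/w1c.png',np.clip(i[...,::-1]*2.,0,255).astype(np.uint8))
for s in strips(f,amin=200): print([np.round(v,3) for v in s])
E
```

```text
handle (306, array([ 0.4456, -0.3219,  0.1283]), (445.0, -322.1), 21.8, 16.0, 28.7, np.float64(0.1285))
rest (2907, array([ 0.4467, -0.3216,  0.0792]), (444.5, -322.4), 70.7, 70.1, 25.3, np.float64(0.079))
((441.3018493652344, -325.78106689453125), (8.634490966796875, 12.711588859558105), 15.498255729675293)
((432.0361328125, -329.52374267578125), (10.032670974731445, 14.769939422607422), 15.498225212097168)
[np.float64(0.538), np.float64(-0.104), np.float64(-0.129), np.float64(113.585), np.float64(15.015), array([124.699,  42.306])]
[np.float64(0.528), np.float64(0.013), np.float64(-0.127), np.float64(65.83), np.float64(15.098), array([33.917, 24.364])]
```

View pics/w1c.png

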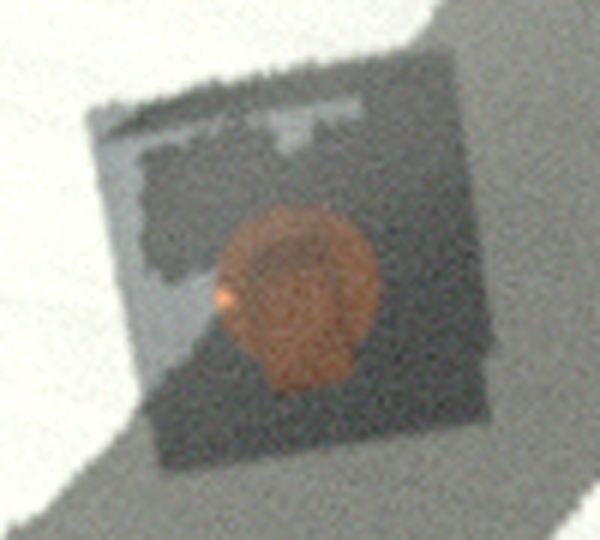

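Handle (depth map): centre (0.445,-0.322), long side at 28.7°, top 0.128. Turn to it and descend.

```bash
python3 - <<'E'
from h import *
print(shift([.445,-.322,.18]))
E
python3 -m inch '[[0.05,0.02,0.1,0,0,-0.07,0.6],[0.05,0.02,0.3,0,0,-0.145,0.6],[0.053,0.022,0.4,0,0,-0.145,0.6],[0.053,0.022,0.4,0,0,-0.145,0.6],[0.053,0.022,0.4,0,0,-0.145,0.6]]'
python3 - <<'E'
from h import *
print(shift([.445,-.322,.108]))
f=grab('wrist')
print('handle',top(f,(.445,-.322),.03,.122,.14),'rest',top(f,(.445,-.322),.06,.07,.086))
E
```

```text
[0.054  0.0216 0.3985]
clock: 2.48
position: [0.4459, -0.3215, 0.1808]
tool_rot: [3.141, -0.0, 0.5]
force: [0.1, 0.8, -0.3]
grip_width: 0.051
finger_force: 0.0
[-0.0054 -0.0006  0.3638]
handle (526, array([ 0.4459, -0.3216,  0.1282]), (445.3, -321.9), 21.8, 15.4, 28.5, np.float64(0.1285)) rest (4449, array([ 0.4479, -0.3206,  0.0792]), (444.8, -322.4), 70.7, 70.1, 25.4, np.float64(0.0789))
```

```bash
python3 -m inch '[[0,0,0.15,0,0,0,0.6],[-0.004,0,0.28,0,0,0,0.6],[-0.004,0,0.36,0,0,0,0.6],[-0.004,0,0.36,0,0,0,0.6],[-0.004,0,0.36,0,0,0,0.6],[-0.004,0,0.36,0,0,0,0.1],[-0.004,0,0.36,0,0,0,0.1],[-0.004,0,0.36,0,0,0,0.1],[-0.004,0,0.36,0,0,0,0.1],[-0.004,0,0.36,0,0,0,0.1],[-0.004,0,0.36,0,0,0,0.1],[-0.004,0,0.36,0,0,0,0.1]]' 60
```

```text
clock: 4.03
position: [0.4452, -0.3212, 0.1078]
tool_rot: [-3.142, 0.0, 0.501]
force: [-0.3, -0.4, -0.1]
grip_width: 0.0086
finger_force: 0.0
```

Run:
```python
from h import *
f=grab('wrist');save(f,'w2.png')
f=grab('scene');i=f['img'][180:300,60:220]; cv2.imwrite('pics/s2.png',cv2.resize(i[...,::-1],None,fx=4.5,fy=4.5,interpolation=2))
```

```text
(no output)
```

View pics/s2.png

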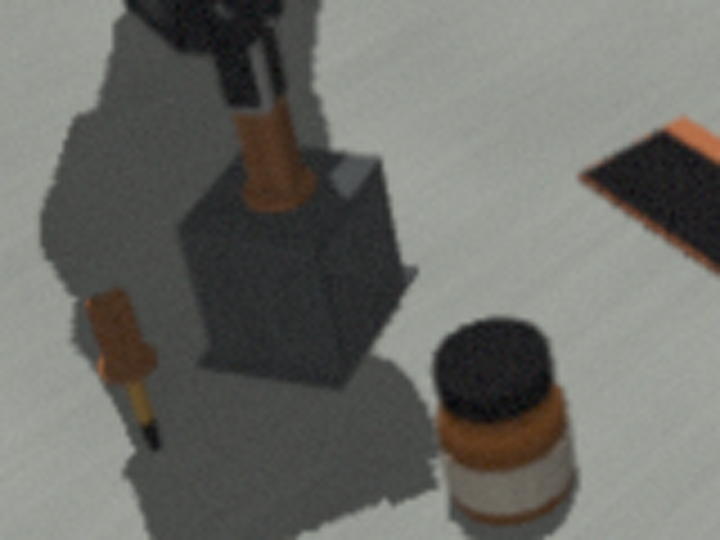

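Scene crop: the fingers end at the handle's top edge, closed on nothing; the brush still stands in its rest.

Run:
```python
from h import *
f=grab('scene'); s=bot.observe(); print(s['position'],s['grip_width'],s['finger_force'])
Rt=R.from_euler('xyz',s['tool_rot'])
for dz in (.017,0,-.03): print(dz,proj(f,s['position']+Rt.apply([0,0,dz])))
print('handle top proj',proj(f,[.445,-.322,.128]))
P=cloud(f)
for r in range(196,232,3): print(r,[tuple((P[r,c]*1000).round().astype(int)) for c in (112,116,120,124)])
f=grab('wrist'); print(proj(f,s['position']+Rt.apply([0,0,.017])),proj(f,[.445,-.322,.128]))
```

```text
[ 0.44520375 -0.32115263  0.10778057] 0.009024265934013377 0.0
0.017 [[121.34382055 216.64898786]]
0 [[119.7769472  210.02580397]]
-0.03 [[116.94760103 197.95881297]]
handle top proj [[117.47776575 202.10242553]]
196 [(np.int64(456), np.int64(-337), np.int64(155)), (np.int64(457), np.int64(-329), np.int64(151)), (np.int64(447), np.int64(-315), np.int64(140)), (np.int64(258), np.int64(-192), np.int64(-1))]
199 [(np.int64(452), np.int64(-336), np.int64(146)), (np.int64(456), np.int64(-330), np.int64(144)), (np.int64(458), np.int64(-323), np.int64(141)), (np.int64(274), np.int64(-203), np.int64(2))]
202 [(np.int64(453), np.int64(-338), np.int64(140)), (np.int64(458), np.int64(-333), np.int64(140)), (np.int64(460), np.int64(-325), np.int64(136)), (np.int64(284), np.int64(-211), np.int64(1))]
205 [(np.int64(444), np.int64(-335), np.int64(128)), (np.int64(449), np.int64(-329), np.int64(126)), (np.int64(456), np.int64(-324), np.int64(127)), (np.int64(453), np.int64(-313), np.int64(119))]
208 [(np.int64(440), np.int64(-334), np.int64(118)), (np.int64(448), np.int64(-330), np.int64(119)), (np
[... 808 characters left out ...]
np.int64(90)), (np.int64(458), np.int64(-324), np.int64(90))]
223 [(np.int64(430), np.int64(-337), np.int64(77)), (np.int64(443), np.int64(-335), np.int64(82)), (np.int64(448), np.int64(-329), np.int64(81)), (np.int64(456), np.int64(-325), np.int64(81))]
226 [(np.int64(438), np.int64(-343), np.int64(76)), (np.int64(448), np.int64(-340), np.int64(79)), (np.int64(456), np.int64(-335), np.int64(80)), (np.int64(461), np.int64(-329), np.int64(78))]
229 [(np.int64(448), np.int64(-350), np.int64(78)), (np.int64(456), np.int64(-346), np.int64(79)), (np.int64(460), np.int64(-339), np.int64(77)), (np.int64(470), np.int64(-336), np.int64(79))]
[[260.51263563 217.31556087]] [[261.69446305 241.81317811]]
```

View pics/w2.png

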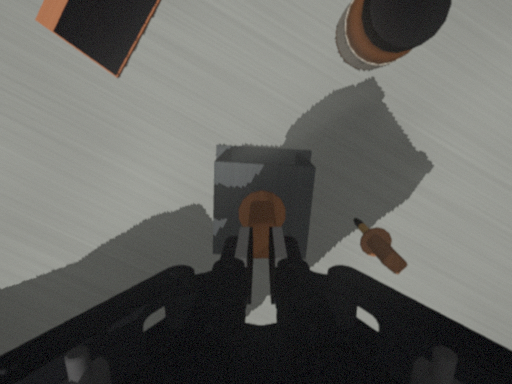

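Run:
```python
from h import *
f=grab('wrist'); s=bot.observe(); Rt=R.from_euler('xyz',s['tool_rot'])
P=cloud(f); T=Rt.inv().apply((P-s['position']).reshape(-1,3)).reshape(P.shape)*1000
for r in range(200,300,8): print(r,[tuple(T[r,c].round().astype(int).tolist()) if T[r,c,0]==T[r,c,0] else None for c in (234,240,246,252,260,268,274,280,286)])
```

```text
200 [(9, -19, 28), (8, -15, 29), (10, -10, 24), (10, -6, 25), (10, 0, 24), (10, 5, 25), (10, 9, 25), (10, 13, 24), (9, 18, 28)]
208 [(3, -19, 28), (4, -14, 26), (4, -10, 25), (10, -5, 7), (10, 0, 7), (11, 5, 4), (4, 9, 26), (4, 14, 26), (3, 18, 29)]
216 [(-3, -19, 29), (-2, -15, 25), (-2, -10, 24), (10, -5, -9), (10, 0, -8), (11, 4, -9), (9, 8, -4), (-2, 14, 26), (-4, 18, 29)]
224 [(-10, -19, 29), (-10, -15, 29), (-8, -10, 26), (10, -5, -19), (10, 0, -19), (10, 4, -20), (10, 7, -20), (-8, 14, 26), (-10, 18, 29)]
232 [(-16, -19, 29), (11, -10, -34), (11, -7, -33), (10, -4, -32), (6, 0, -21), (6, 4, -22), (11, 7, -33), (11, 10, -33), (-16, 19, 29)]
240 [(7, -13, -34), (10, -10, -41), (10, -7, -41), (6, -4, -33), (1, 0, -21), (1, 4, -22), (10, 6, -41), (10, 9, -42), (6, 13, -33)]
248 [(6, -13, -42), (10, -9, -50), (11, -6, -50), (2, -4, -33), (-4, 0, -21), (-4, 4, -20), (11, 6, -51), (11, 9, -51), (7, 12, -43)]
256 [(7, -12, -50), (10, -9, -57), (11, -6, -58), (-2, -4, -33), (-9, 0, -21), (-9, 4, -21), (11, 6, -58), (11, 8, -58), (10, 11, -57)]
264 [(13, -10, -68), (12, -8, -67), (8, -6, -59), (-5, -4, -36), (-86, -1, 107), (-86, 8, 108), (8, 6, -60), (12, 7, -66), (11, 10, -65)]
272 [(12, -10, -72), (12, -8, -72), (6, -6, -63), (-9, -4, -38), (-95, -1, 106), (-95, 8, 107), (5, 6, -60), (12, 7, -73), (12, 9, -72)]
280 [(12, -9, -77), (11, -7, -77), (3, -6, -63), (-105, -9, 106), (-105, -1, 107), (-106, 8, 107), (0, 6, -59), (12, 7, -78), (12, 9, -78)]
288 [(16, -8, -89), (14, -7, -86), (0, -6, -64), (-115, -9, 107), (-115, -1, 107), (-115, 8, 107), (-3, 6, -61), (11, 6, -82), (17, 8, -90)]
296 [(17, -8, -93), (12, -7, -86), (-4, -6, -64), (-126, -10, 108), (-125, -1, 106), (-125, 8, 106), (-8, 6, -59), (9, 6, -82), (18, 7, -94)]
```

The wrist depth shows the fingertips actually end 33 mm *behind* the reported TCP (not 17 mm ahead), so I closed above the handle. Reopen and go ~52 mm lower.

```bash
python3 -m inch '[[0,0,0,0,0,0,0.6],[0,0,0,0,0,0,0.6],[0,0,0,0,0,0,0.6],[0,0,0,0,0,0,0.6],[0,0,0,0,0,0,0.6],[0,0,0.05,0,0,0,0.6],[0,0,0.1,0,0,0,0.6],[0,0,0.15,0,0,0,0.6],[0,0,0.15,0,0,0,0.6],[0,0,0.15,0,0,0,0.6]]'
python3 - <<'E'
from h import *
f=grab('wrist'); s=bot.observe(); Rt=R.from_euler('xyz',s['tool_rot'])
P=cloud(f); T=Rt.inv().apply((P-s['position']).reshape(-1,3)).reshape(P.shape)*1000
m=(np.abs(T[...,0])<25)&(np.abs(T[...,1])<60)&(np.abs(T[...,1])>20)&(T[...,2]<10)
print(s['grip_width'],s['position'],'lowest finger',np.percentile(T[m][:,2],[90,98,99.9]))
save(f,'w3.png')
E
```

```text
clock: 5.52
position: [0.4453, -0.3212, 0.0778]
tool_rot: [-3.142, -0.0, 0.502]
force: [0.6, -0.8, -0.7]
grip_width: 0.0513
finger_force: 0.0
0.05131050141592697 [ 0.4453826  -0.32124318  0.07799534] lowest finger [-32.50956278  -0.34432968   0.5136018 ]
```

```bash
python3 -m inch '[[0,0,0.05,0,0,0,0.6],[0,0,0.11,0,0,0,0.6],[0,0,0.11,0,0,0,0.6],[0,0,0.11,0,0,0,0.1],[0,0,0.11,0,0,0,0.1],[0,0,0.11,0,0,0,0.1],[0,0,0.11,0,0,0,0.1],[0,0,0.11,0,0,0,0.1],[0,0,0.11,0,0,0,0.1]]' 60
```

```text
clock: 6.7
position: [0.4456, -0.3214, 0.0563]
tool_rot: [3.141, -0.001, 0.501]
force: [0.3, -0.1, 5.9]
grip_width: 0.03
finger_force: 61.3
```

Run:
```python
from h import *
f=grab('wrist'); s=bot.observe(); Rt=R.from_euler('xyz',s['tool_rot'])
print(s['force'],s['grip_width'],s['finger_force'])
P=cloud(f); T=Rt.inv().apply((P-s['position']).reshape(-1,3)).reshape(P.shape)*1000
for r in range(180,280,8): print(r,[tuple(T[r,c].round().astype(int).tolist()) if T[r,c,0]==T[r,c,0] else None for c in (216,224,232,240,250,260,270,280,288,296)])
i=np.vstack([f['img'][130:290,180:340]]); g=grab('scene')['img'][170:270,70:170]
o=np.hstack([cv2.resize(i,(400,400)),cv2.resize(g,(400,400))]); cv2.imwrite('pics/w4.png',np.clip(o[...,::-1]*1.6,0,255).astype(np.uint8))
```

```text
[-0.04173405 -0.18925917  6.12779998] 0.029823084645709083 61.256052342796465
180 [(35, -23, -22), (35, -19, -22), (35, -15, -23), (35, -11, -22), (34, -5, -20), (34, 0, -20), (34, 5, -17), (34, 10, -17), (17, 22, 54), (17, 28, 54)]
188 [(31, -23, -22), (31, -19, -23), (31, -15, -23), (31, -11, -22), (30, -5, -22), (31, 0, -23), (31, 5, -22), (31, 10, -23), (30, 14, -21), (30, 18, -22)]
196 [(26, -23, -23), (27, -19, -24), (27, -15, -23), (26, -11, -22), (26, -5, -22), (26, 0, -22), (26, 5, -23), (26, 10, -22), (26, 14, -23), (26, 18, -22)]
204 [(22, -23, -23), (22, -19, -23), (22, -15, -21), (22, -11, -22), (22, -5, -23), (22, 0, -22), (22, 5, -23), (22, 10, -24), (22, 14, -22), (22, 19, -22)]
212 [(18, -23, -23), (17, -19, -21), (18, -15, -22), (18, -11, -23), (18, -6, -23), (18, 0, -23), (18, 5, -23), (17, 10, -22), (18, 14, -23), (18, 19, -23)]
220 [(13, -24, -22), (14, -19, -24), (13, -15, -22), (13, -11, -23), (15, -5, -27), (15, 0, -27), (14, 5, -26), (13, 10, -23), (13, 15, -23), (13, 19, -23)]
228 [(9, -24, -23), (10, -19, -27), (10, -15, -25), (10, -11, -27), (10, -6, -25),
[... 303 characters left out ...]
46), (10, 0, -46), (10, 4, -45), (1, 10, -26), (1, 14, -27), (10, 16, -46)]
252 [(12, -19, -56), (11, -16, -55), (-2, -15, -29), (-3, -11, -27), (10, -5, -54), (10, 0, -53), (11, 4, -54), (-4, 10, -27), (-3, 15, -27), (11, 15, -55)]
260 [(10, -18, -60), (10, -15, -59), (-6, -15, -30), (-8, -11, -27), (10, -4, -61), (10, 0, -60), (11, 4, -61), (-8, 10, -26), (-9, 15, -25), (9, 15, -58)]
268 [(11, -17, -69), (7, -15, -61), (-11, -15, -31), (-16, -12, -22), (11, -4, -67), (10, 0, -67), (11, 4, -67), (-15, 11, -23), (-16, 15, -22), (5, 15, -58)]
276 [(11, -16, -74), (2, -15, -60), (-21, -16, -22), (8, -8, -69), (10, -4, -71), (10, 0, -71), (10, 3, -72), (8, 7, -69), (-21, 15, -22), (2, 15, -58)]
```

View pics/w4.png

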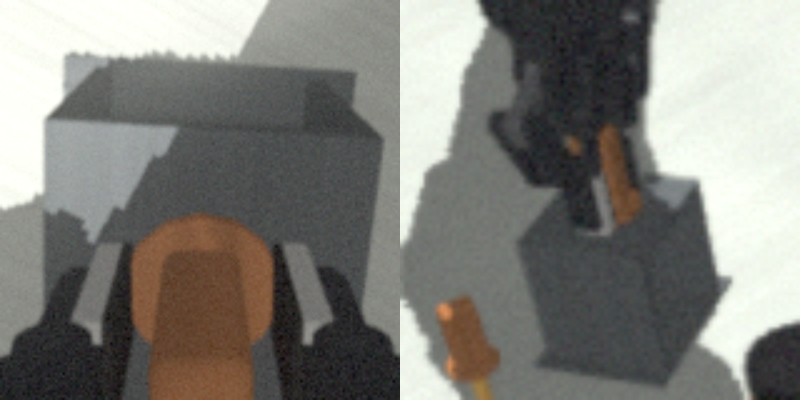

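The pads closed on the collar (fingertips a bit lower than estimated). Open, rise 13 mm, close again.

```bash
python3 -m inch '[[0,0,0,0,0,0,0.6],[0,0,0,0,0,0,0.6],[0,0,0,0,0,0,0.6],[0,0,-0.065,0,0,0,0.6],[0,0,-0.065,0,0,0,0.6],[0,0,-0.065,0,0,0,0.1],[0,0,-0.065,0,0,0,0.1],[0,0,-0.065,0,0,0,0.1],[0,0,-0.065,0,0,0,0.1],[0,0,-0.065,0,0,0,0.1],[0,0,-0.065,0,0,0,0.1],[0,0,-0.065,0,0,0,0.1]]' 60;python3 - <<'E'
from h import *
f=grab('wrist'); s=bot.observe(); Rt=R.from_euler('xyz',s['tool_rot'])
P=cloud(f); T=Rt.inv().apply((P-s['position']).reshape(-1,3)).reshape(P.shape)*1000
for r in range(204,270,8): print(r,[tuple(T[r,c].round().astype(int).tolist()) for c in (232,240,250,260,270,280,288)])
E
```

```text
clock: 8.3
position: [0.4452, -0.3211, 0.0688]
tool_rot: [-3.141, 0.0, 0.502]
force: [-1.0, 0.8, 3.3]
grip_width: 0.0156
finger_force: 58.5
204 [(18, -16, -11), (18, -12, -9), (18, -6, -10), (18, 0, -10), (18, 5, -10), (18, 11, -11), (18, 16, -9)]
212 [(14, -16, -11), (13, -12, -10), (15, -6, -15), (15, 0, -15), (14, 5, -13), (13, 11, -10), (14, 16, -11)]
220 [(8, -17, -9), (10, -12, -14), (10, -6, -14), (10, 0, -14), (10, 5, -14), (10, 11, -15), (8, 16, -10)]
228 [(3, -17, -9), (10, -11, -26), (11, -5, -28), (10, 0, -27), (11, 5, -28), (11, 10, -28), (10, 14, -26)]
236 [(11, -14, -38), (10, -10, -37), (10, -5, -37), (11, 0, -38), (11, 5, -38), (11, 9, -37), (11, 13, -38)]
244 [(10, -13, -46), (11, -9, -47), (11, -5, -46), (10, 0, -45), (10, 4, -46), (11, 9, -47), (11, 12, -47)]
252 [(11, -12, -54), (11, -9, -55), (11, -4, -56), (-9223372036854775808, -9223372036854775808, -9223372036854775808), (11, 4, -54), (11, 8, -55), (10, 12, -54)]
260 [(12, -11, -63), (10, -8, -59), (9, -4, -59), (9, 0, -59), (9, 4, -59), (10, 8, -60), (11, 11, -62)]
268 [(12, -11, -69), (6, -8, -60), (6, -4, -60), (6, 0, -60), (7, 4, -61), (6, 8, -60), (12, 10, -69)]<stdin>:4: RuntimeWarning: invalid value encountered in cast
```

Gripped at 15.6 mm on the handle. Lift.

```bash
python3 -m inch '[[0,0,-0.1,0,0,0,0.1],[0,0,-0.2,0,0,0,0.1],[0,0,-0.35,0,0,0,0.1],[0,0,-0.5,0,0,0,0.1],[0,0,-0.65,0,0,0,0.1],[0,0,-0.8,0,0,0,0.1],[0,0,-0.8,0,0,0,0.1],[0.24,-0.44,-0.8,0,0,0,0.1],[0.48,-0.88,-0.8,0,0,0,0.1],[0.48,-0.88,-0.8,0,0,0,0.1],[0.48,-0.88,-0.8,0,0,0,0.1],[0.48,-0.88,-0.8,0,0,0,0.1]]'
python3 - <<'E'
from h import *
s=bot.observe(); Rt=R.from_euler('xyz',s['tool_rot']);print(s['force'],s['qpos'].round(2),s['finger_force'])
f=grab('wrist'); save(f,'w5.png')
for q in strips(f,amin=150): print([np.round(v,3) for v in q])
g=grab('scene'); P=cloud(g); T=Rt.inv().apply((P-s['position']).reshape(-1,3)).reshape(P.shape)*1000
m=(np.hypot(T[...,0],T[...,1])<25)&(T[...,2]<75)&(T[...,2]>-30)
for a in range(-30,70,8):
    k=m&(T[...,2]>=a)&(T[...,2]<a+8); print(a,k.sum(),T[k].mean(0).round(1) if k.any() else '')
print('lowest',T[m][:,2].max()); i=grab('scene')['img']
p=proj(g,s['position'])[0].astype(int); print(p); y,x=max(p[1]-50,0),max(p[0]-50,0)
o=np.hstack([cv2.resize(f['img'],(400,300)),cv2.resize(i[y:y+90,x:x+100],(400,300))]); cv2.imwrite('pics/w5.png',np.clip(o[...,::-1]*1.4,0,255).astype(np.uint8))
E
```

```text
clock: 9.85
position: [0.4447, -0.1203, 0.2284]
tool_rot: [-3.141, 0.0, 0.503]
force: [0.1, 0.1, -0.2]
grip_width: 0.0153
finger_force: 58.8
[ 0.10587465  0.07773089 -0.17478136] [ 0.41  0.25 -0.32  1.98  0.1   0.93 -1.03] 58.831148743629456
[np.float64(0.289), np.float64(-0.205), np.float64(0.517), np.float64(69.211), np.float64(51.634), array([258.929, 275.277])]
[np.float64(0.615), np.float64(-0.347), np.float64(0.097), np.float64(54.014), np.float64(26.651), array([470.35 , 135.846])]
[np.float64(0.482), np.float64(0.175), np.float64(0.18), np.float64(51.542), np.float64(15.072), array([61.5  , 21.464])]
-30 38 [  3.6  12.4 -26.3]
-22 28 [  2.2  10.1 -17.3]
-14 49 [  1.9  10.1 -12.3]
-6 8 [ 1.3  6.7 -1.2]
2 12 [0.2 5.2 6.7]
10 16 [-0.8  5.5 14.3]
18 13 [-1.2  5.9 22. ]
26 14 [-1.   5.9 30.1]
34 16 [-0.9  5.2 37.8]
42 11 [-0.6  5.8 45.7]
50 9 [-0.6  4.8 52.9]
58 0 
66 0 
lowest 55.84970437417454
[183 123]
```

View pics/w5.png

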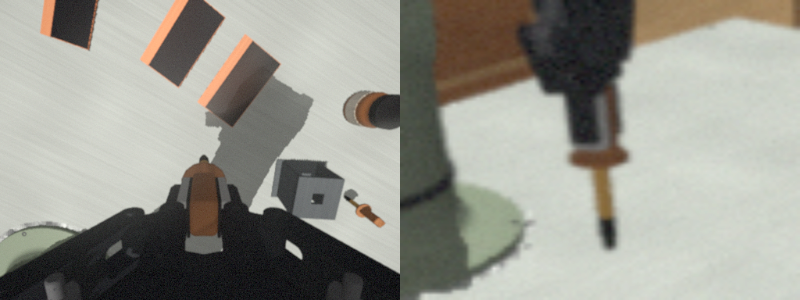

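Brush held, vertical; strips B, C at wrist px ~(215,40)/(295,95), empty rest at right. Loosen the colour mask and see all strips in both cameras.

```bash
sed -i 's/(3,130,70),(16,255,255)/(2,90,70),(20,255,255)/' h.py
cat >> h.py <<'E'
def bare(f,zs=0.004):
    return [q for q in strips(f,zs=zs,amin=20) if 95<q[3]<145 and 10<q[4]<24]
E
python3 - <<'E'
from h import *
for n in ('wrist','top'):
    f=grab(n)
    for q in bare(f): print(n,[np.round(v,3) for v in q])
f=grab('wrist'); hsv=cv2.cvtColor(f['img'],cv2.COLOR_RGB2HSV); print(hsv[55,212],hsv[100,290],f['img'][100,290])
f=grab('top'); print(top(f,(.4511,.3324),.05,.044,.056)); print(top(f,(.604,.330),.05,.005,.014),top(f,(.604,.330),.03,.04,.052))
E
```

```text
wrist [np.float64(0.544), np.float64(-0.105), np.float64(-0.127), np.float64(129.133), np.float64(16.693), array([286.794,  89.265])]
wrist [np.float64(0.551), np.float64(0.01), np.float64(-0.126), np.float64(114.19), np.float64(16.639), array([207.951,  38.081])]
top [np.float64(0.559), np.float64(0.011), np.float64(-0.127), np.float64(130.204), np.float64(17.791), array([242.505, 205.275])]
[173  18  58] [ 5 44 70] [70 60 58]
(121, array([0.4518, 0.3327, 0.0496]), (451.0, 332.0), 66.5, 66.2, 52.0, np.float64(0.0498))
(382, array([0.604 , 0.3294, 0.0103]), (607.6, 332.4), 80.4, 81.2, 84.7, np.float64(0.0105)) (46, array([0.6047, 0.3303, 0.0457]), (605.0, 329.7), 19.1, 23.1, 0.8, np.float64(0.0454))
```

```bash
python3 -m inch '[[0.13,-0.22,0,0,0,0,0.1],[0.27,-0.47,0,0,0,0,0.1],[0.41,-0.72,0,0,0,0,0.1],[0.55,-0.97,0,0,0,0,0.1],[0.55,-0.97,0,0,0,0,0.1],[0.55,-0.97,0,0,0,0,0.1]]'
python3 - <<'E'
from h import *
f=grab('wrist')
for q in bare(f): print([np.round(v,3) for v in q])
s=bot.observe(); print(s['qpos'].round(2), shift([.451,.332,.228]))
E
```

```text
clock: 10.95
position: [0.448, 0.1016, 0.2286]
tool_rot: [3.141, 0.001, 0.501]
force: [-0.0, -0.8, -0.9]
grip_width: 0.0154
finger_force: 58.9
[np.float64(0.544), np.float64(-0.105), np.float64(-0.125), np.float64(128.972), np.float64(19.014), array([424.757, 174.006])]
[np.float64(0.558), np.float64(0.009), np.float64(-0.129), np.float64(128.947), np.float64(17.094), array([362.267, 123.828])]
[np.float64(0.519), np.float64(0.182), np.float64(0.174), np.float64(129.195), np.float64(16.96), array([232.924,  84.504])]
[ 0.03  0.26 -0.46  1.98  0.14  0.94 -1.57] [ 0.5663 -1.0058  0.0028]
```

```bash
python3 -m inch '[[0.13,-0.22,0,0,0,0,0.1],[0.27,-0.47,0,0,0,0,0.1],[0.41,-0.72,0,0,0,0,0.1],[0.55,-0.97,0,0,0,0,0.1],[0.566,-1.0,0,0,0,0,0.1],[0.566,-1.0,0,0,0,0,0.1],[0.566,-1.0,0,0,0,0,0.1]]'
python3 - <<'E'
from h import *
s=bot.observe(); print(s['qpos'].round(2), shift([.451,.332,.228]))
f=grab('top'); print([[np.round(v,3) for v in q] for q in bare(f)])
f=grab('wrist'); print(top(f,(.451,.332),.05,.044,.056)); print(top(f,(.604,.330),.05,.005,.014))
E
```

```text
clock: 11.88
position: [0.4519, 0.3302, 0.2288]
tool_rot: [3.141, 0.0, 0.499]
force: [-0.3, -1.0, -1.4]
grip_width: 0.0149
finger_force: 59.0
[-0.36  0.43 -0.51  1.73  0.24  1.04 -2.03] [ 0.0006 -0.0101  0.0041]
[[np.float64(0.52), np.float64(0.183), np.float64(0.178), np.float64(130.61), np.float64(16.899), array([186.596, 219.281])], [np.float64(0.559), np.float64(0.011), np.float64(-0.098), np.float64(129.841), np.float64(20.179), array([242.543, 205.5  ])]]
(614, array([0.4502, 0.3314, 0.0501]), (450.5, 331.6), 66.4, 66.5, 72.9, np.float64(0.0505))
(2965, array([0.604 , 0.3312, 0.0106]), (604.1, 330.6), 76.9, 77.7, 77.4, np.float64(0.0106))
```

```bash
python3 -m inch '[[0,-0.01,0.2,0,0,0,0.1],[0,-0.01,0.4,0,0,0,0.1],[0,-0.01,0.6,0,0,0,0.1],[0,-0.01,0.7,0,0,0,0.1],[0,-0.01,0.785,0,0,0,0.1],[0,-0.01,0.785,0,0,0,0.1],[0,-0.01,0.785,0,0,0,0.1],[0,-0.01,0.785,0,0,0,0.1],[0,-0.01,0.785,0,0,0,0.1],[0,-0.01,0.785,0,0,0,0.1],[0,-0.01,0.785,0,0,0,0.1]]'
python3 -m inch '[[0,0,-0.15,0,0,0,0.1],[0,0,-0.35,0,0,0,0.1],[0,0,-0.55,0,0,0,0.1],[0,0,-0.7,0,0,0,0.1],[0,0,-0.7,0,0,0,0.1],[0,0,-0.7,0,0,0,0.1]]'
cat >> h.py <<'E'
def ends(q):
    c=np.array(q[:2]); d=50*np.array([np.cos(q[2]),np.sin(q[2])])/1000; return c+d,c-d
E
python3 - <<'E'
from h import *
f=grab('wrist'); print([[np.round(v,3) for v in q] for q in bare(f)])
F,N=ends((.5195,.1825,.175)); print(F,N,shift([*F,.13]))
E
```

```text
clock: 13.35
position: [0.4501, 0.3338, 0.0719]
tool_rot: [3.142, -0.0, 0.502]
force: [0.5, 0.5, -1.1]
grip_width: 0.0155
finger_force: 59.0
clock: 14.1
position: [0.4499, 0.3335, 0.2112]
tool_rot: [3.141, 0.001, 0.501]
force: [0.0, 0.6, -1.4]
grip_width: 0.0151
finger_force: 59.0
[[np.float64(0.519), np.float64(0.182), np.float64(0.169), np.float64(129.401), np.float64(18.362), array([385.855, 173.54 ])]]
[0.56873633 0.19120541] [0.47026367 0.17379459] [0.18   0.9097 0.4045]
```

```bash
python3 -m inch '[[0.05,0.25,0,0,0,0,0.1],[0.1,0.5,0.1,0,0,0,0.1],[0.15,0.75,0.3,0,0,0,0.1],[0.19,0.91,0.5,0,0,0,0.1],[0.19,0.91,0.5,0,0,0,0.1],[0.19,0.91,0.5,0,0,0,0.1],[0.19,0.91,0.5,0,0,0,0.1]]'
python3 - <<'E'
from h import *
s=bot.observe();print(s['position'],s['force'])
g=grab('top'); print([[np.round(v,3) for v in q] for q in bare(g)])
f=grab('wrist'); print([[np.round(v,3) for v in q] for q in bare(f)])
save(f,'w6.png')
print(shift([.5707,.1916,.0968-.04+.004]))
E
```

```text
clock: 15.02
position: [0.5707, 0.1938, 0.1126]
tool_rot: [-3.141, -0.001, 0.503]
force: [0.1, 1.6, -0.2]
grip_width: 0.0157
finger_force: 58.9
[0.57072168 0.19380279 0.11259322] [ 0.09943215  1.57034579 -0.24514058]
[[np.float64(0.512), np.float64(-0.105), np.float64(-0.151), np.float64(128.935), np.float64(18.105), array([280.511, 219.5  ])], [np.float64(0.559), np.float64(0.013), np.float64(-0.145), np.float64(130.366), np.float64(18.644), array([242.244, 205.044])]]
[]
[-0.0058  0.0076  0.2591]
```

View pics/w6.png

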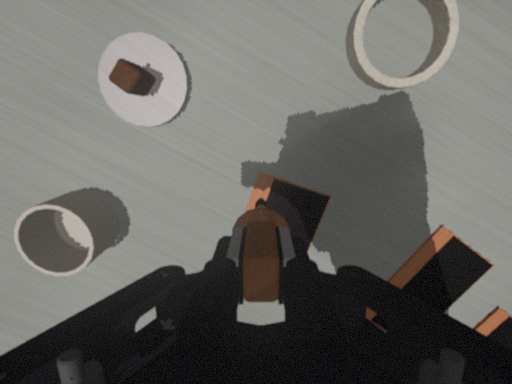

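Plate C has been knocked (now ~3 cm nearer); I'll re-measure it later. The tip hangs above A's far end (262,203). Descend to light contact.

```bash
python3 -m inch '[[-0.006,0.008,0.1,0,0,0,0.1],[-0.006,0.008,0.2,0,0,0,0.1],[-0.006,0.008,0.22,0,0,0,0.1],[-0.006,0.008,0.22,0,0,0,0.1]]'
python3 - <<'E'
from h import *
s=bot.observe(); Rt=R.from_euler('xyz',s['tool_rot']); print(shift([.5707,.1916,.057]),s['force'])
f=grab('scene'); p=proj(f,s['position']+Rt.apply([0,0,.057]))[0].astype(int); print(p)
i=f['img'][p[1]-50:p[1]+40,p[0]-60:p[0]+60]; cv2.imwrite('pics/s7.png',cv2.resize(i[...,::-1],None,fx=5,fy=5,interpolation=2))
E
```

```text
clock: 15.62
position: [0.5706, 0.1909, 0.0678]
tool_rot: [-3.141, 0.0, 0.502]
force: [-0.9, 0.4, -0.2]
grip_width: 0.0151
finger_force: 58.9
[ 0.0022 -0.003   0.054 ] [-0.85150006  0.41610361 -0.19162707]
[299 169]
```

View pics/s7.png

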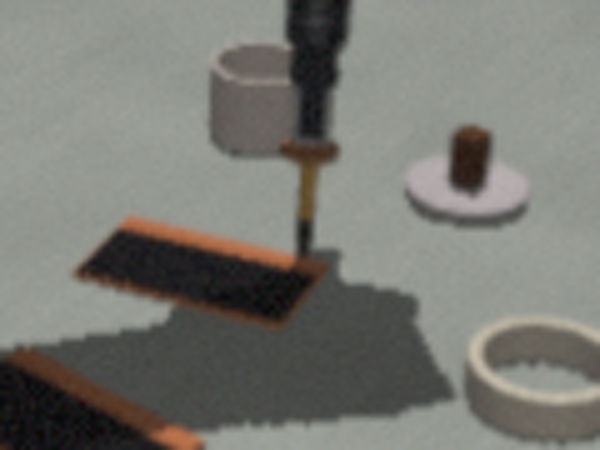

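Tip is just above the strip's middle near the far end. Touch down and stroke.

```bash
python3 -m inch '[[0.002,-0.003,0.02,0,0,0,0.1],[0.002,-0.003,0.04,0,0,0,0.1],[0.002,-0.003,0.054,0,0,0,0.1],[0.002,-0.003,0.054,0,0,0,0.1]]'
python3 -m inch '[[-0.012,-0.0041,0,0,0,0,0.1],[-0.024,-0.0082,0,0,0,0,0.1],[-0.036,-0.0123,0,0,0,0,0.1],[-0.048,-0.0164,0,0,0,0,0.1],[-0.06,-0.0205,0,0,0,0,0.1],[-0.072,-0.0246,0,0,0,0,0.1],[-0.084,-0.0287,0,0,0,0,0.1],[-0.096,-0.0328,0,0,0,0,0.1],[-0.108,-0.0369,0,0,0,0,0.1],[-0.12,-0.041,0,0,0,0,0.1],[-0.132,-0.0451,0,0,0,0,0.1],[-0.144,-0.0492,0,0,0,0,0.1],[-0.156,-0.0533,0,0,0,0,0.1],[-0.168,-0.0574,0,0,0,0,0.1]]'
python3 - <<'E'
from h import *
s=bot.observe(); p=s['position'][:2]-[.5195,.1825]; a=.175; print('along,across',p@[np.cos(a),np.sin(a)],p@[-np.sin(a),np.cos(a)],s['force'])
E
```

```text
clock: 16.18
position: [0.5708, 0.1914, 0.0569]
tool_rot: [-3.141, -0.0, 0.502]
force: [0.9, 0.1, 1.9]
grip_width: 0.0155
finger_force: 59.0
clock: 17.92
position: [0.5356, 0.1852, 0.057]
tool_rot: [-3.142, 0.0, 0.502]
force: [0.9, -0.4, 0.5]
grip_width: 0.0155
finger_force: 59.0
along,across 0.01627681504331788 -0.00018138390337382176 [ 0.85756834 -0.41562151  0.48970897]
```

```bash
python3 -m inch '[[-0.012,-0.0041,0,0,0,0,0.1],[-0.024,-0.0082,0,0,0,0,0.1],[-0.036,-0.0123,0,0,0,0,0.1],[-0.048,-0.0164,0,0,0,0,0.1],[-0.06,-0.0205,0,0,0,0,0.1],[-0.072,-0.0246,0,0,0,0,0.1],[-0.084,-0.0287,0,0,0,0,0.1],[-0.096,-0.0328,0,0,0,0,0.1],[-0.108,-0.0369,0,0,0,0,0.1],[-0.12,-0.041,0,0,0,0,0.1],[-0.132,-0.0451,0,0,0,0,0.1],[-0.144,-0.0492,0,0,0,0,0.1],[-0.156,-0.0533,0,0,0,0,0.1],[-0.168,-0.0574,0,0,0,0,0.1]]'; python3 -m inch '[[-0.012,-0.0041,0,0,0,0,0.1],[-0.024,-0.0082,0,0,0,0,0.1],[-0.036,-0.0123,0,0,0,0,0.1],[-0.048,-0.0164,0,0,0,0,0.1],[-0.06,-0.0205,0,0,0,0,0.1],[-0.072,-0.0246,0,0,0,0,0.1],[-0.084,-0.0287,0,0,0,0,0.1],[-0.096,-0.0328,0,0,0,0,0.1],[-0.108,-0.0369,0,0,0,0,0.1],[-0.12,-0.041,0,0,0,0,0.1],[-0.132,-0.0451,0,0,0,0,0.1],[-0.144,-0.0492,0,0,0,0,0.1],[-0.156,-0.0533,0,0,0,0,0.1],[-0.156,-0.0533,0,0,0,0,0.1]]'
python3 - <<'E'
from h import *
s=bot.observe(); p=s['position'][:2]-[.5195,.1825]; a=.175; print('along,across',p@[np.cos(a),np.sin(a)],p@[-np.sin(a),np.cos(a)],s['force'])
E
python3 -m inch '[[0,0,-0.03,0,0,0,0.1],[0,0,-0.08,0,0,0,0.1],[0,0,-0.2,0,0,0,0.1],[0,0,-0.3,0,0,0,0.1],[0,0,-0.3,0,0,0,0.1]]'
python3 - <<'E'
from h import *
for n in ('top','wrist'): f=grab(n); print(n,[[np.round(v,4) for v in q[:5]] for q in bare(f)])
save(f,'w8.png')
E
```

```text
clock: 19.68
position: [0.5006, 0.1791, 0.057]
tool_rot: [-3.142, 0.0, 0.501]
force: [1.0, -0.1, 0.1]
grip_width: 0.015
finger_force: 59.0
clock: 21.42
position: [0.468, 0.1734, 0.057]
tool_rot: [-3.142, 0.0, 0.502]
force: [-1.2, -0.7, 1.8]
grip_width: 0.0152
finger_force: 59.2
along,across -0.05230361473942953 8.30239300954507e-07 [-1.24313939 -0.65831032  1.75690393]
clock: 22.05
position: [0.4691, 0.1736, 0.1186]
tool_rot: [3.141, -0.003, 0.501]
force: [0.5, 0.9, -1.0]
grip_width: 0.0158
finger_force: 59.1
top [[np.float64(0.5122), np.float64(-0.1055), np.float64(-0.1274), np.float64(128.6), np.float64(18.1299)], [np.float64(0.5591), np.float64(0.0112), np.float64(-0.1379), np.float64(130.3078), np.float64(18.089)]]
wrist [[np.float64(0.5187), np.float64(0.1818), np.float64(0.1787), np.float64(130.5356), np.float64(16.7918)]]
```

View pics/w8.png

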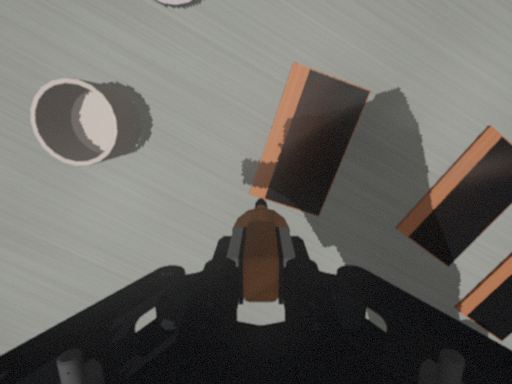

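Plate A unmoved, brush above its near end (262,203). On to B, with a measuring stop.

```bash
python3 - <<'E'
from h import *
print(shift([.46,.04,.19]))
E
python3 -m inch '[[-0.1,0.15,-0.12,0,0,0,0.1],[-0.2,0.3,-0.24,0,0,0,0.1],[-0.3,0.45,-0.36,0,0,0,0.1],[-0.36,0.563,-0.36,0,0,0,0.1],[-0.36,0.563,-0.36,0,0,0,0.1],[-0.36,0.563,-0.36,0,0,0,0.1]]'
python3 - <<'E'
from h import *
for n in ('top','wrist','wrist'): f=grab(n); print(n,[[np.round(v,4) for v in q[:5]] for q in bare(f)])
print(shift([.6101,.0034,.12]),bot.observe()['position'])
E
```

```text
[-0.3564  0.5644 -0.365 ]
clock: 22.9
position: [0.459, 0.0406, 0.1885]
tool_rot: [-3.141, 0.001, 0.502]
force: [-0.6, 0.2, -0.4]
grip_width: 0.0156
finger_force: 59.0
top [[np.float64(0.5122), np.float64(-0.1056), np.float64(-0.1246), np.float64(128.5543), np.float64(18.0604)]]
wrist [[np.float64(0.5104), np.float64(-0.1067), np.float64(-0.1362), np.float64(129.5027), np.float64(18.6501)], [np.float64(0.5583), np.float64(0.0094), np.float64(-0.1286), np.float64(128.8427), np.float64(16.4508)], [np.float64(0.5195), np.float64(0.1821), np.float64(0.1736), np.float64(129.5433), np.float64(16.7969)]]
wrist [[np.float64(0.5105), np.float64(-0.107), np.float64(-0.1288), np.float64(129.1823), np.float64(18.8086)], [np.float64(0.5581), np.float64(0.0095), np.float64(-0.1283), np.float64(128.9215), np.float64(16.5734)], [np.float64(0.5194), np.float64(0.182), np.float64(0.1648), np.float64(129.3341), np.float64(17.7922)]]
[0.5712 0.5282 0.3429] [0.45912984 0.04090281 0.18867677]
```

```bash
python3 -m inch '[[0.15,0.13,0,0,0,0,0.1],[0.3,0.26,0,0,0,0,0.1],[0.45,0.39,0.1,0,0,0,0.1],[0.571,0.528,0.25,0,0,0,0.1],[0.571,0.528,0.45,0,0,0,0.1],[0.571,0.528,0.58,0,0,0,0.1],[0.571,0.528,0.58,0,0,0,0.1],[0.571,0.528,0.58,0,0,0,0.1]]'
python3 - <<'E'
from h import *
print(shift([.6099,.0033,.057]),bot.observe()['qpos'].round(2))
f=grab('top');print([[np.round(v,4) for v in q[:5]] for q in bare(f)])
E
```

```text
clock: 24.05
position: [0.6107, 0.0029, 0.074]
tool_rot: [3.141, -0.001, 0.502]
force: [0.3, 0.5, -0.2]
grip_width: 0.0153
finger_force: 59.0
[-0.0029 -0.0036  0.085 ] [ 0.16  0.69 -0.38  1.73  0.34  0.79 -1.46]
[]
```

```bash
python3 -m inch '[[-0.003,-0.004,0.03,0,0,0,0.1],[-0.003,-0.004,0.055,0,0,0,0.1],[-0.003,-0.004,0.07,0,0,0,0.1],[-0.003,-0.004,0.085,0,0,0,0.1],[-0.003,-0.004,0.085,0,0,0,0.1]]'
python3 -m inch '[[-0.0102,-0.00744,0,0,0,0,0.1],[-0.0204,-0.01488,0,0,0,0,0.1],[-0.0306,-0.02232,0,0,0,0,0.1],[-0.0408,-0.02976,0,0,0,0,0.1],[-0.051,-0.0372,0,0,0,0,0.1],[-0.0612,-0.04464,0,0,0,0,0.1],[-0.0714,-0.05208,0,0,0,0,0.1],[-0.0816,-0.05952,0,0,0,0,0.1],[-0.0918,-0.06696,0,0,0,0,0.1],[-0.102,-0.0744,0,0,0,0,0.1],[-0.1122,-0.08184,0,0,0,0,0.1],[-0.1224,-0.08928,0,0,0,0,0.1],[-0.1326,-0.09672,0,0,0,0,0.1],[-0.1428,-0.10416,0,0,0,0,0.1]]'
python3 - <<'E'
from h import *
s=bot.observe(); p=s['position'][:2]-[.5583,.0098]; a=-.128; print('along,across',p@[np.cos(a),np.sin(a)],p@[-np.sin(a),np.cos(a)],s['force'])
E
```

```text
clock: 24.72
position: [0.6093, 0.0028, 0.0559]
tool_rot: [-3.142, 0.0, 0.502]
force: [0.2, -0.2, 1.2]
grip_width: 0.0154
finger_force: 59.2
clock: 26.48
position: [0.574, 0.0074, 0.056]
tool_rot: [-3.142, 0.0, 0.501]
force: [1.2, -0.2, 1.0]
grip_width: 0.0153
finger_force: 59.2
along,across 0.015923889408942262 -0.00039145159818455063 [ 1.15585472 -0.20456142  1.01825969]
```

```bash
python3 -m inch '[[-0.0102,-0.00744,-0.001,0,0,0,0.1],[-0.0204,-0.01488,-0.002,0,0,0,0.1],[-0.0306,-0.02232,-0.003,0,0,0,0.1],[-0.0408,-0.02976,-0.004,0,0,0,0.1],[-0.051,-0.0372,-0.004,0,0,0,0.1],[-0.0612,-0.04464,-0.004,0,0,0,0.1],[-0.0714,-0.05208,-0.004,0,0,0,0.1],[-0.0816,-0.05952,-0.004,0,0,0,0.1],[-0.0918,-0.06696,-0.004,0,0,0,0.1],[-0.102,-0.0744,-0.004,0,0,0,0.1],[-0.1122,-0.08184,-0.004,0,0,0,0.1],[-0.1224,-0.08928,-0.004,0,0,0,0.1],[-0.1326,-0.09672,-0.004,0,0,0,0.1],[-0.1428,-0.10416,-0.004,0,0,0,0.1]]'; python3 -m inch '[[-0.0102,-0.00744,0,0,0,0,0.1],[-0.0204,-0.01488,0,0,0,0,0.1],[-0.0306,-0.02232,0,0,0,0,0.1],[-0.0408,-0.02976,0,0,0,0,0.1],[-0.051,-0.0372,0,0,0,0,0.1],[-0.0612,-0.04464,0,0,0,0,0.1],[-0.0714,-0.05208,0,0,0,0,0.1],[-0.0816,-0.05952,0,0,0,0,0.1],[-0.0918,-0.06696,0,0,0,0,0.1],[-0.102,-0.0744,0,0,0,0,0.1],[-0.1122,-0.08184,0,0,0,0,0.1],[-0.1224,-0.08928,0,0,0,0,0.1],[-0.1326,-0.09672,0,0,0,0,0.1],[-0.1326,-0.09672,0,0,0,0,0.1]]'
python3 - <<'E'
from h import *
s=bot.observe(); p=s['position'][:2]-[.5583,.0098]; a=-.128; print('along,across',p@[np.cos(a),np.sin(a)],p@[-np.sin(a),np.cos(a)],s['force'])
E
python3 -m inch '[[0,0,-0.03,0,0,0,0.1],[0,0,-0.1,0,0,0,0.1],[0,0,-0.3,0,0,0,0.1],[0,0,-0.5,0,0,0,0.1],[0,0,-0.65,0,0,0,0.1],[0,0,-0.65,0,0,0,0.1]]'
python3 - <<'E'
from h import *
for n in ('top','wrist'): f=grab(n); print(n,[[np.round(v,4) for v in q[:5]] for q in bare(f)])
print(shift([.43,-.11,.19]))
E
```

```text
clock: 28.22
position: [0.539, 0.0119, 0.0568]
tool_rot: [-3.142, -0.0, 0.502]
force: [1.4, -0.9, 0.0]
grip_width: 0.0154
finger_force: 59.1
clock: 29.98
position: [0.5063, 0.0161, 0.0568]
tool_rot: [-3.141, 0.0, 0.502]
force: [-0.3, 0.3, 0.3]
grip_width: 0.0151
finger_force: 59.2
along,across -0.05238969112619697 -0.00035265769192487366 [-0.27199647  0.26880647  0.30501305]
clock: 30.72
position: [0.5077, 0.0161, 0.1896]
tool_rot: [3.14, -0.004, 0.501]
force: [0.3, 0.1, -1.2]
grip_width: 0.0154
finger_force: 59.0
top [[np.float64(0.5146), np.float64(-0.1044), np.float64(-0.1412), np.float64(124.4004), np.float64(16.4669)]]
wrist [[np.float64(0.5104), np.float64(-0.1066), np.float64(-0.1322), np.float64(129.4385), np.float64(18.6108)], [np.float64(0.5577), np.float64(0.0093), np.float64(-0.1254), np.float64(128.8276), np.float64(16.4363)], [np.float64(0.5194), np.float64(0.1821), np.float64(0.1222), np.float64(129.3385), np.float64(23.0812)]]
[-0.638   0.3684 -0.0143]
```

```bash
python3 -m inch '[[-0.2,0.12,0,0,0,0,0.1],[-0.4,0.24,0,0,0,0,0.1],[-0.638,0.368,0,0,0,0,0.1],[-0.638,0.368,0,0,0,0,0.1],[-0.638,0.368,0,0,0,0,0.1],[-0.638,0.368,0,0,0,0,0.1]]'
python3 - <<'E'
from h import *
for n in ('wrist','wrist'): f=grab(n); print(n,[[np.round(v,4) for v in q[:5]] for q in bare(f)])
s=bot.observe(); print(s['position'],s['qpos'].round(2))
save(f,'w9.png')
E
```

```text
clock: 31.58
position: [0.4305, -0.1088, 0.1865]
tool_rot: [-3.141, -0.0, 0.503]
force: [0.8, 0.5, -1.1]
grip_width: 0.0152
finger_force: 59.0
wrist [[np.float64(0.5114), np.float64(-0.1072), np.float64(-0.1262), np.float64(127.5936), np.float64(16.5944)]]
wrist [[np.float64(0.5127), np.float64(-0.1074), np.float64(-0.1265), np.float64(125.4977), np.float64(16.5421)]]
[ 0.43038569 -0.10895979  0.18659373] [ 0.48  0.29 -0.44  2.06  0.17  0.82 -1.13]
```

View pics/w9.png

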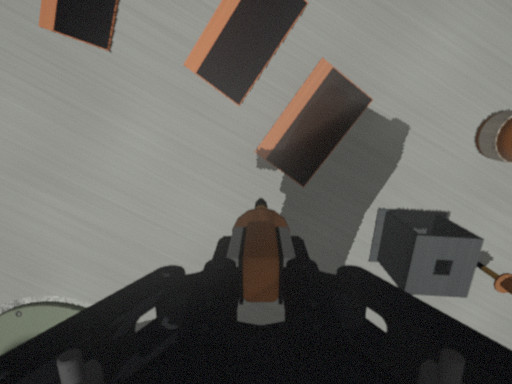

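C's strip at px (325,65)–(262,150), fully seen: centre (0.511,-0.107), turn -0.127.

```bash
python3 - <<'E'
from h import *
print(shift([.5626,-.1136,.075]))
E
python3 -m inch '[[0.15,0.08,0,0,0,0,0.1],[0.3,0.17,0,0,0,0,0.1],[0.45,0.25,0.1,0,0,0,0.1],[0.566,0.338,0.25,0,0,0,0.1],[0.566,0.338,0.45,0,0,0,0.1],[0.566,0.338,0.55,0,0,0,0.1],[0.566,0.338,0.55,0,0,0,0.1]]'
python3 - <<'E'
from h import *
print(shift([.5626,-.1136,.057]))
f=grab('top');print([[np.round(v,4) for v in q[:5]] for q in bare(f)])
E
```

```text
[0.568  0.3393 0.5578]
clock: 32.55
position: [0.5612, -0.1137, 0.0754]
tool_rot: [-3.14, 0.002, 0.503]
force: [0.0, 0.2, -0.1]
grip_width: 0.0155
finger_force: 59.0
[0.0068 0.003  0.092 ]
[[np.float64(0.559), np.float64(0.0111), np.float64(-0.098), np.float64(129.8409), np.float64(20.1793)]]
```

```bash
python3 -m inch '[[0.004,0.002,0.03,0,0,0,0.1],[0.004,0.002,0.05,0,0,0,0.1],[0.004,0.002,0.05,0,0,0,0.1]]'
python3 - <<'E'
from h import *
print(shift([.5626,-.1136,.057]))
E
```

```text
clock: 32.98
position: [0.5627, -0.1146, 0.0669]
tool_rot: [3.142, -0.0, 0.502]
force: [1.0, -0.5, -0.9]
grip_width: 0.0153
finger_force: 59.0
[ 0.0018 -0.0049  0.0493]
```

```bash
python3 -m inch '[[0.001,-0.005,0.02,0,0,0,0.1],[0.001,-0.005,0.035,0,0,0,0.1],[0.001,-0.005,0.049,0,0,0,0.1],[0.001,-0.005,0.049,0,0,0,0.1]]'
python3 -m inch '[[-0.0102,-0.00744,0,0,0,0,0.1],[-0.0204,-0.01488,0,0,0,0,0.1],[-0.0306,-0.02232,0,0,0,0,0.1],[-0.0408,-0.02976,0,0,0,0,0.1],[-0.051,-0.0372,0,0,0,0,0.1],[-0.0612,-0.04464,0,0,0,0,0.1],[-0.0714,-0.05208,0,0,0,0,0.1],[-0.0816,-0.05952,0,0,0,0,0.1],[-0.0918,-0.06696,0,0,0,0,0.1],[-0.102,-0.0744,0,0,0,0,0.1],[-0.1122,-0.08184,0,0,0,0,0.1],[-0.1224,-0.08928,0,0,0,0,0.1],[-0.1326,-0.09672,0,0,0,0,0.1],[-0.1428,-0.10416,0,0,0,0,0.1]]'
python3 - <<'E'
from h import *
s=bot.observe(); p=s['position'][:2]-[.511,-.107]; a=-.1265; print('along,across',p@[np.cos(a),np.sin(a)],p@[-np.sin(a),np.cos(a)],s['force'])
E
```

```text
clock: 33.48
position: [0.5625, -0.1135, 0.0568]
tool_rot: [-3.141, -0.0, 0.502]
force: [0.1, 0.3, 1.5]
grip_width: 0.0151
finger_force: 59.2
clock: 35.22
position: [0.5272, -0.109, 0.057]
tool_rot: [-3.142, -0.0, 0.501]
force: [0.5, -0.8, 0.1]
grip_width: 0.0154
finger_force: 59.1
along,across 0.016352531577856055 1.358077018732394e-05 [ 0.48182145 -0.76894486  0.14701186]
```

```bash
python3 -m inch '[[-0.0102,-0.00744,0,0,0,0,0.1],[-0.0204,-0.01488,0,0,0,0,0.1],[-0.0306,-0.02232,0,0,0,0,0.1],[-0.0408,-0.02976,0,0,0,0,0.1],[-0.051,-0.0372,0,0,0,0,0.1],[-0.0612,-0.04464,0,0,0,0,0.1],[-0.0714,-0.05208,0,0,0,0,0.1],[-0.0816,-0.05952,0,0,0,0,0.1],[-0.0918,-0.06696,0,0,0,0,0.1],[-0.102,-0.0744,0,0,0,0,0.1],[-0.1122,-0.08184,0,0,0,0,0.1],[-0.1224,-0.08928,0,0,0,0,0.1],[-0.1326,-0.09672,0,0,0,0,0.1],[-0.1428,-0.10416,0,0,0,0,0.1]]'; python3 -m inch '[[-0.0102,-0.00744,0,0,0,0,0.1],[-0.0204,-0.01488,0,0,0,0,0.1],[-0.0306,-0.02232,0,0,0,0,0.1],[-0.0408,-0.02976,0,0,0,0,0.1],[-0.051,-0.0372,0,0,0,0,0.1],[-0.0612,-0.04464,0,0,0,0,0.1],[-0.0714,-0.05208,0,0,0,0,0.1],[-0.0816,-0.05952,0,0,0,0,0.1],[-0.0918,-0.06696,0,0,0,0,0.1],[-0.102,-0.0744,0,0,0,0,0.1],[-0.1122,-0.08184,0,0,0,0,0.1],[-0.1224,-0.08928,0,0,0,0,0.1],[-0.1326,-0.09672,0,0,0,0,0.1],[-0.1326,-0.09672,0,0,0,0,0.1]]'
python3 - <<'E'
from h import *
s=bot.observe(); p=s['position'][:2]-[.511,-.107]; a=-.1265; print('along,across',p@[np.cos(a),np.sin(a)],p@[-np.sin(a),np.cos(a)],s['force'])
E
python3 -m inch '[[0,0,-0.03,0,0,0,0.1],[0,0,-0.1,0,0,0,0.1],[0,0,-0.3,0,0,0,0.1],[0,0,-0.5,0,0,0,0.1],[0,0,-0.75,0,0,0,0.1],[0,0,-0.85,0,0,0,0.1],[0,0,-0.85,0,0,0,0.1]]'
python3 - <<'E'
from h import *
for n in ('top','wrist'): f=grab(n); print(n,[[np.round(v,4) for v in q[:5]] for q in bare(f)])
print(shift([.44,-.30,.228]), 'rest',top(f,(.445,-.322),.06,.072,.084))
E
```

```text
clock: 36.98
position: [0.4922, -0.1045, 0.057]
tool_rot: [3.142, 0.0, 0.502]
force: [1.0, -1.2, 0.5]
grip_width: 0.0153
finger_force: 59.1
clock: 38.72
position: [0.4594, -0.1003, 0.057]
tool_rot: [-3.141, 0.0, 0.502]
force: [-0.2, -0.3, 0.6]
grip_width: 0.0153
finger_force: 59.2
along,across -0.05199268029697747 0.000146043753979523 [-0.19108585 -0.26626972  0.647709  ]
clock: 39.6
position: [0.4603, -0.1005, 0.229]
tool_rot: [3.139, -0.002, 0.501]
force: [-0.1, 0.4, -0.7]
grip_width: 0.0153
finger_force: 59.0
top [[np.float64(0.5591), np.float64(0.0111), np.float64(-0.1274), np.float64(130.2043), np.float64(17.7093)]]
wrist [[np.float64(0.5104), np.float64(-0.1073), np.float64(-0.1271), np.float64(128.7318), np.float64(16.9281)], [np.float64(0.5582), np.float64(0.0092), np.float64(-0.1836), np.float64(129.4607), np.float64(23.697)]]
[-0.5647  0.8286 -0.0055] rest (2661, array([ 0.45  , -0.3203,  0.0786]), (445.0, -321.2), 70.9, 71.2, 24.1, np.float64(0.0788))
```

C done and unmoved. Return over the rest.

```bash
python3 -m inch '[[-0.15,0.23,0,0,0,0,0.1],[-0.3,0.46,0,0,0,0,0.1],[-0.45,0.7,0,0,0,0,0.1],[-0.597,0.931,0,0,0,0,0.1],[-0.597,0.931,0,0,0,0,0.1],[-0.597,0.931,0,0,0,0,0.1],[-0.597,0.931,0,0,0,0,0.1]]'
python3 - <<'E'
from h import *
s=bot.observe(); print(shift([.4452,-.3213,.0688]),s['position'])
f=grab('wrist'); P=cloud(f); m=(np.hypot(P[...,0]-.445,P[...,1]+.3215)<.07)&(P[...,2]>.073)&(P[...,2]<.084)
q=P[m][:,:2]; print(cv2.minAreaRect((q*1000).astype(np.float32)))
E
```

```text
clock: 40.58
position: [0.4448, -0.3198, 0.2267]
tool_rot: [-3.141, 0.0, 0.503]
force: [-0.1, -0.4, -0.6]
grip_width: 0.0154
finger_force: 59.0
[-0.0021  0.0083  0.7894] [ 0.44482708 -0.31975083  0.22668229]
((444.78924560546875, -322.3418884277344), (70.29963684082031, 70.05326843261719), 25.25568199157715)
```

```bash
python3 -m inch '[[-0.002,0.007,0.1,0,0,0,0.1],[-0.002,0.007,0.25,0,0,0,0.1],[-0.002,0.007,0.4,0,0,0,0.1],[-0.002,0.007,0.4,0,0,0,0.1],[-0.002,0.007,0.4,0,0,0,0.1]]'
python3 - <<'E'
from h import *
s=bot.observe(); print(shift([.4452,-.3215,.0688]),s['position'])
E
```

```text
clock: 41.25
position: [0.4456, -0.3223, 0.1481]
tool_rot: [3.141, -0.001, 0.502]
force: [0.3, -0.6, -0.5]
grip_width: 0.0154
finger_force: 59.0
[ 1.000e-04 -4.700e-03  3.966e-01] [ 0.44556802 -0.32229354  0.14812763]
```

```bash
python3 -m inch '[[0,-0.003,0.08,0,0,0,0.1],[0,-0.003,0.16,0,0,0,0.1],[0,-0.003,0.24,0,0,0,0.1],[0,-0.003,0.32,0,0,0,0.1],[0,-0.003,0.37,0,0,0,0.1],[0,-0.003,0.385,0,0,0,0.1],[0,-0.003,0.385,0,0,0,0.1]]'; python3 -m inch '[[0,0,0.005,0,0,0,0.1],[0,0,0.01,0,0,0,0.1],[0,0,0.01,0,0,0,0.1]]'
```

```text
clock: 42.12
position: [0.4447, -0.322, 0.0701]
tool_rot: [3.142, -0.0, 0.502]
force: [-0.6, 0.5, -0.8]
grip_width: 0.0152
finger_force: 59.0
clock: 42.5
position: [0.4449, -0.3221, 0.0687]
tool_rot: [3.141, -0.0, 0.501]
force: [-2.7, 1.7, 9.5]
grip_width: 0.0152
finger_force: 60.3
```

```bash
python3 -m inch '[[0,0,-0.003,0,0,0,0.1],[0,0,-0.003,0,0,0,0.3],[0,0,-0.003,0,0,0,0.5],[0,0,-0.003,0,0,0,0.6],[0,0,-0.003,0,0,0,0.6],[0,0,-0.003,0,0,0,0.6],[0,0,-0.1,0,0,0,0.6],[0,0,-0.25,0,0,0,0.6],[0,0,-0.45,0,0,0,0.6],[0,0,-0.7,0,0,0,0.6],[0,0,-0.8,0,0,0,0.6],[0,0,-0.8,0,0,0,0.6]]'
python3 - <<'E'
from h import *
f=grab('wrist'); print('handle',top(f,(.445,-.322),.03,.122,.14),'rest',top(f,(.445,-.322),.06,.072,.084))
f=grab('top');  print('lid',top(f,(.604,.330),.05,.005,.014),top(f,(.604,.330),.03,.04,.052))
s=bot.observe();print(s['position'],s['qpos'].round(2))
E
```

```text
clock: 44.0
position: [0.4451, -0.3223, 0.2294]
tool_rot: [3.139, -0.001, 0.501]
force: [0.2, 0.3, -0.6]
grip_width: 0.0509
finger_force: 0.0
handle (357, array([ 0.4448, -0.3217,  0.1283]), (444.2, -322.5), 22.3, 15.5, 28.4, np.float64(0.1285)) rest (3319, array([ 0.4472, -0.3211,  0.0792]), (444.7, -322.3), 70.3, 70.1, 25.2, np.float64(0.0789))
lid (382, array([0.6038, 0.3293, 0.0104]), (604.8, 330.9), 77.1, 78.5, 83.9, np.float64(0.0106)) (46, array([0.6048, 0.3302, 0.0459]), (605.3, 330.3), 20.3, 19.3, 86.7, np.float64(0.046))
[ 0.44430984 -0.32179968  0.2273541 ] [ 0.79  0.4  -0.36  1.77  0.16  1.   -0.7 ]
```

Brush hangs properly (top at 0.1283). Go to the lid.

```bash
python3 -m inch '[[0.15,-0.2,-0.05,0,0,0,0.6],[0.31,-0.41,-0.1,0,0,0,0.6],[0.46,-0.62,-0.1,0,0,0,0.6],[0.62,-0.82,-0.1,0,0,0,0.6],[0.62,-0.82,-0.1,0,0,0,0.6]]';python3 -m inch '[[0.15,-0.2,0,0,0,0,0.6],[0.31,-0.41,0,0,0,0,0.6],[0.46,-0.62,0,0,0,0,0.6],[0.62,-0.82,0,0,0,0,0.6],[0.62,-0.82,0,0,0,0,0.6]]';python3 -m inch '[[0.15,-0.2,0,0,0,0,0.6],[0.31,-0.41,0,0,0,0,0.6],[0.46,-0.62,0,0,0,0,0.6],[0.62,-0.82,0,0,0,0,0.6],[0.62,-0.82,0,0,0,0,0.6],[0.62,-0.82,0,0,0,0,0.6]]'
python3 - <<'E'
from h import *
f=grab('wrist'); print('lid',top(f,(.604,.330),.05,.005,.014),top(f,(.604,.330),.03,.04,.052)); print('pot',top(f,(.451,.332),.05,.044,.056))
s=bot.observe();print(s['position'],s['qpos'].round(2)); save(f,'w10.png')
E
```

```text
clock: 44.72
position: [0.4747, -0.1148, 0.2472]
tool_rot: [-3.14, 0.0, 0.507]
force: [0.4, 0.1, -0.3]
grip_width: 0.0512
finger_force: 0.0
clock: 45.35
position: [0.5042, 0.0882, 0.247]
tool_rot: [-3.14, 0.001, 0.506]
force: [-0.7, -1.0, -0.4]
grip_width: 0.0509
finger_force: 0.0
clock: 46.1
position: [0.5345, 0.2869, 0.247]
tool_rot: [3.141, 0.002, 0.501]
force: [0.1, -0.6, 0.9]
grip_width: 0.0512
finger_force: 0.0
lid (2461, array([0.6047, 0.3303, 0.0109]), (603.9, 329.9), 76.8, 75.6, 28.1, np.float64(0.0109)) (270, array([0.6041, 0.3301, 0.0465]), (604.2, 330.1), 19.8, 19.8, 82.0, np.float64(0.0466))
pot (551, array([0.4509, 0.3324, 0.0498]), (451.5, 331.8), 65.7, 66.8, 28.7, np.float64(0.0504))
[0.53460427 0.28656726 0.24728635] [-0.21  0.5  -0.56  1.59  0.29  1.14 -1.91]
```

View pics/w10.png

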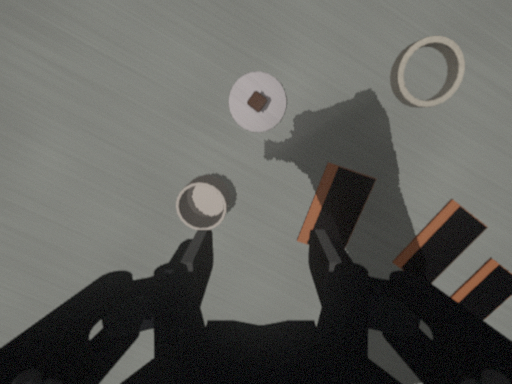

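Lid grip at (258,101): sides at -8° mod 90; pot at (201,206). Turn to yaw 1.43 and go above it.

```bash
python3 -m inch '[[0.1,0,0,0,0,-0.11,0.6],[0.2,0,0,0,0,-0.22,0.6],[0.3,-0.02,0,0,0,-0.33,0.6],[0.41,-0.023,0.15,0,0,-0.44,0.6],[0.41,-0.023,0.3,0,0,-0.55,0.6],[0.41,-0.023,0.485,0,0,-0.592,0.6],[0.41,-0.023,0.485,0,0,-0.592,0.6],[0.41,-0.023,0.485,0,0,-0.592,0.6],[0.41,-0.023,0.485,0,0,-0.592,0.6]]'
python3 - <<'E'
from h import *
f=grab('wrist'); print('lid',top(f,(.604,.330),.05,.005,.014),top(f,(.604,.330),.03,.04,.052))
s=bot.observe();print(s['position'],s['tool_rot'],s['qpos'].round(2)); print(shift([.6042,.3301,.0]))
E
```

```text
clock: 47.28
position: [0.6046, 0.3319, 0.1528]
tool_rot: [3.14, -0.001, 1.43]
force: [-0.0, -0.3, 0.0]
grip_width: 0.0513
finger_force: 0.0
lid (3298, array([0.6048, 0.3321, 0.0108]), (604.6, 330.3), 76.8, 76.5, 82.6, np.float64(0.0109)) (390, array([0.6046, 0.3311, 0.0463]), (604.5, 330.5), 19.2, 18.9, 82.2, np.float64(0.0464))
[0.60452066 0.33197855 0.1525864 ] [ 3.13987998e+00 -1.00800669e-03  1.43045725e+00] [-0.18  0.77 -0.7   1.44  0.52  1.12 -1.11]
[-0.0103 -0.0016  0.7629]
```

```bash
python3 -m inch '[[-0.007,0,0.2,0,0,0,0.6],[-0.007,0,0.4,0,0,0,0.6],[-0.007,0,0.6,0,0,0,0.6],[-0.007,0,0.7,0,0,0,0.6],[-0.007,0,0.75,0,0,0,0.6],[-0.007,0,0.75,0,0,0,0.6],[-0.007,0,0.75,0,0,0,0.1],[-0.007,0,0.75,0,0,0,0.1],[-0.007,0,0.75,0,0,0,0.1],[-0.007,0,0.75,0,0,0,0.1],[-0.007,0,0.75,0,0,0,0.1],[-0.007,0,0.75,0,0,0,0.1],[-0.007,0,0.75,0,0,0,0.1]]' 60
python3 - <<'E'
from h import *
s=bot.observe(); print(s['position'],s['tool_rot'],shift([.451,.3318,.09]))
E
```

```text
clock: 48.95
position: [0.6044, 0.3307, 0.0023]
tool_rot: [3.14, -0.001, 1.431]
force: [-1.0, -0.7, 6.7]
grip_width: 0.0189
finger_force: 58.7
[0.60436714 0.33074116 0.00225238] [ 3.14033289e+00 -9.04612157e-04  1.43121541e+00] [-0.101  -0.7596 -0.4398]
```

```bash
python3 -m inch '[[0,0,-0.1,0,0,0,0.1],[0,0,-0.25,0,0,0,0.1],[0,0,-0.45,0,0,0,0.1],[0,0,-0.5,0,0,0,0.1],[-0.03,-0.2,-0.5,0,0,0,0.1],[-0.06,-0.4,-0.5,0,0,0,0.1],[-0.08,-0.6,-0.5,0,0,0,0.1],[-0.1,-0.76,-0.5,0,0,0,0.1],[-0.1,-0.76,-0.5,0,0,0,0.1],[-0.1,-0.76,-0.5,0,0,0,0.1],[-0.1,-0.76,-0.5,0,0,0,0.1]]'
python3 - <<'E'
from h import *
s=bot.observe(); print(shift([.451,.3318,.09]),s['position'],s['qpos'].round(2))
f=grab('wrist'); print('lid',top(f,s['position'],.05,.095,.125),top(f,s['position'],.046,.1,.118))
g=grab('scene'); P=cloud(g); m=(np.hypot(P[...,0]-.451,P[...,1]-.332)<.045)&(P[...,2]>.07); q=P[m]
p=proj(g,s['position'])[0].astype(int); i=f['img']; j=g['img'][p[1]-45:p[1]+45,p[0]-60:p[0]+60]
o=np.hstack([cv2.resize(i,(400,300)),cv2.resize(j,(400,300))]); cv2.imwrite('pics/w11.png',o[...,::-1])
E
```

```text
clock: 50.32
position: [0.4512, 0.3316, 0.101]
tool_rot: [3.141, -0.0, 1.431]
force: [0.4, 0.6, -2.0]
grip_width: 0.0189
finger_force: 59.3
[ 0.001  -0.0012  0.0551] [0.4512151  0.3315755  0.10101759] [-0.24  0.65 -0.71  1.84  0.56  0.86 -1.37]
lid (7624, array([0.4529, 0.3442, 0.1099]), (450.7, 333.0), 75.8, 74.2, 32.6, np.float64(0.1096)) (7456, array([0.4529, 0.3442, 0.1096]), (450.7, 333.0), 75.8, 74.2, 32.6, np.float64(0.1096))
```

View pics/w11.png

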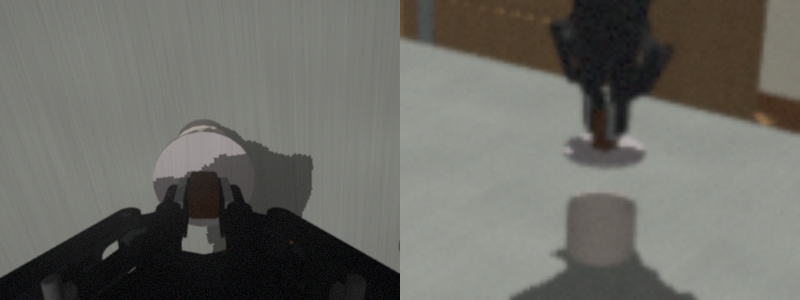

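Lid held level, above the pot. Lower it.

```bash
python3 -m inch '[[0,-0.001,0.06,0,0,0,0.1],[0,-0.001,0.12,0,0,0,0.1],[0,-0.001,0.17,0,0,0,0.1],[0,-0.001,0.21,0,0,0,0.1],[0,-0.001,0.24,0,0,0,0.1],[0,-0.001,0.255,0,0,0,0.1],[0,-0.001,0.255,0,0,0,0.1]]'; python3 -m inch '[[0,0,0.006,0,0,0,0.1],[0,0,0.012,0,0,0,0.1],[0,0,0.012,0,0,0,0.1]]'
```

```text
clock: 51.3
position: [0.4503, 0.3318, 0.05]
tool_rot: [-3.142, 0.0, 1.431]
force: [-0.3, 0.1, -1.5]
grip_width: 0.0191
finger_force: 59.3
clock: 51.68
position: [0.4503, 0.3317, 0.0476]
tool_rot: [3.142, 0.0, 1.431]
force: [0.0, -0.3, -0.7]
grip_width: 0.0189
finger_force: 59.3
```

```bash
python3 -m inch '[[0,0,0.004,0,0,0,0.1],[0,0,0.004,0,0,0,0.1]]'; python3 -m inch '[[0,0,0,0,0,0,0.3],[0,0,0,0,0,0,0.5],[0,0,0,0,0,0,0.6],[0,0,0,0,0,0,0.6],[0,0,0,0,0,0,0.6],[0,0,-0.1,0,0,0,0.6],[0,0,-0.25,0,0,0,0.6],[0,0,-0.5,0,0,0,0.6],[0,0,-0.75,0,0,0,0.6],[0,0,-0.75,0,0,0,0.6]]'
python3 - <<'E'
from h import *
f=grab('wrist'); P=cloud(f)
print(top(f,(.451,.332),.045,.05,.065),'grip',top(f,(.451,.332),.03,.085,.1))
r=np.hypot(P[...,0]-.451,P[...,1]-.332); q=P[(r<.037)&(P[...,2]>.045)&(P[...,2]<.07)]
A=np.c_[q[:,:2]-[.451,.332],np.ones(len(q))]; print('plane',np.linalg.lstsq(A,q[:,2],rcond=None)[0])
f=grab('top'); print([[np.round(v,4) for v in q[:5]] for q in bare(f)],'brush',top(f,(.445,-.322),.03,.12,.14)); save(f,'top12.png')
E
```

```text
clock: 51.92
position: [0.4504, 0.3318, 0.0472]
tool_rot: [3.141, -0.0, 1.431]
force: [-1.8, -2.0, 7.7]
grip_width: 0.019
finger_force: 60.3
clock: 53.18
position: [0.4513, 0.3331, 0.2016]
tool_rot: [3.137, -0.004, 1.431]
force: [-0.4, -0.1, -0.4]
grip_width: 0.0513
finger_force: 0.0
(3230, array([0.4503, 0.3334, 0.0559]), (449.8, 331.3), 76.9, 76.8, 38.0, np.float64(0.0559)) grip (397, array([0.4505, 0.332 , 0.0912]), (450.4, 331.2), 20.3, 19.2, 81.7, np.float64(0.0914))
plane [-0.00055024  0.00176268  0.05596455]
[[np.float64(0.5122), np.float64(-0.1055), np.float64(-0.1275), np.float64(128.6008), np.float64(18.0462)], [np.float64(0.5198), np.float64(0.1833), np.float64(0.1875), np.float64(130.6361), np.float64(17.8547)], [np.float64(0.5591), np.float64(0.011), np.float64(-0.1308), np.float64(130.2399), np.float64(17.6814)]] brush (53, array([ 0.4448, -0.3184,  0.127 ]), (445.0, -318.7), 21.6, 15.6, 27.9, np.float64(0.1271))
```

View pics/top12.png

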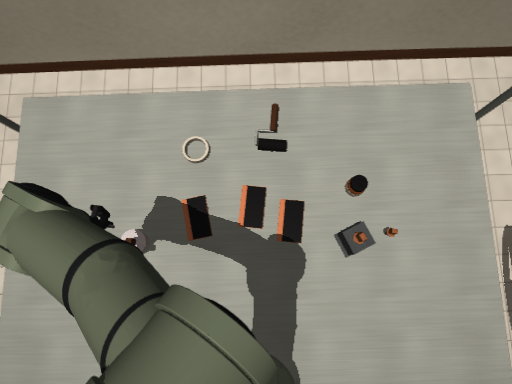

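Lid seated and level (top at 0.055), brush hanging at (360,237), plates flat, jar, tape and roller untouched.

```bash
python3 -c "
from workcell import bot
print(bot.job_done())"
```

```text
the job is handed in; nothing more can be done
None
```

The job is handed in, but the verdict was not shown: all three plates were stroked in order, the brush hangs back in its rest, and the lid sits level and fully down on the pot. Plate C was knocked about 3 cm mid-run and I re-measured it before its stroke. Light contact during the strokes was judged only from noisy force readings of about 1–2 N, because no mark shows in the images.

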